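Lock the sampler's tray

ROBOT

A 6-joint arm with a two-finger parallel gripper is mounted at the origin on the work surface. World frame = base frame: x ahead of the robot, y to its left, z up, the work surface at z = 0. Lengths are in m, angles in degrees, forces in N, time in s.
With the tool pointing down it reaches from about 0.3 to 0.75 m from the base axis. Payload 8.5 kg.
Tool frame: the origin (TCP) lies between the finger pads; the fingertips stand 17 mm ahead of it and the grasp point (between the pads) lies 2 mm behind it; z points along the fingers, y is the direction in which the jaws open and shut (so a half turn about z gives the same grasp; the last joint's range is limited). The gripper opens to 85 mm and grips with 20 to 120 N. Pads are 22 mm wide; open, the fingers measure 114 mm over their backs; the gripper's body (76 mm by 85 mm) begins 54 mm behind the grasp point. The pads swing forward as they close: fully open they stand 13 mm farther back than shut.
Start: joints at [-80.69, 21.807, 74.336, -0, 83.858, -12.336], TCP at [0.203, -0.511, 0.214] pointing down, gripper open.
Joint ranges: [-178.18, 178.18], [-50.72, 133.34], [12.68, 142.11], [-81.47, 261.47], [9.98, 163.14], [-165.26, 165.26]. Speed limits (degrees/s): [136.94, 136.94, 180, 180, 180, 180].

INTERFACE

Orientations are given as a 3x3 rotation matrix whose columns are the frame's x, y, z axes.
In Python, from rig import readout, eyes, env gives the robot as it stands.
- The arm moves only by the tool arm_command, never from a script. Its argument "rows" is text: rows parted by semicolons, each of 7 numbers parted by spaces: the closure, from 0 (fully open) to 1 (shut), then the shift along the tool's x, y, z in mm, then the turn, a rotation vector about the tool's x, y, z in degrees. In form: grip dx dy dz rx ry rz; .... A call has 1 to 5 rows; each row shifts and turns the commanded pose from where the row before left it, along the tool's axes as they then stand; what a row does not reach is not made up. A row lasts 1/12 s, in which the tool goes at most 41.7 mm and 7.16 degrees, less where a joint would pass 70% of its speed; a pose out of reach is approached as far as the arm can. A call with a gripper value outside its range is refused whole. The fingers move at their own pace and stop on an object; "squeeze" is the grip in N (left out, the last holds). Time passes only in rows, so rows that do not move let the fingers close. It gives the time, the measured TCP pose, the force and the opening at its end, in the units of the state.
- readout.observe(): the state, without advancing time (a new reading comes with each control period).
- eyes.get_image(name): name is "side" or "top"; returns the picture (400x640x3 uint8, red, green, blue); there is no depth.
- eyes.camera_model(name): a dict with "mtx" (3x3 intrinsics, pixels), "k1" (the pictures are not rectified: a ray, as slopes to the right and down, at radius r is drawn at 1 + k1 r^2 times it, then the intrinsics apply), "view" (4x4, takes a point from world to camera coordinates). Camera axes: x right, y up, looking along -z (the intrinsics and any distortion apply to the point x, -y, -z); pixel columns grow to the right and rows downward; lengths in m; the calibration is good to about 2 mm. A picture is of the moment at which its call begins. camera_model takes no time and is no camera call.
- env.close_job(): hands the job in, once; it reports no verdict.
The state is a dict: "time_s": time; "q": joint angles; "qvel": joint speeds; "joint_efforts": joint torques, N m; "position": TCP position; "tool_rot": TCP orientation; "ft_force": force on the tool from outside, world axes, zero at the start; "wrist_torque": the same for the moment, N m; "grip_width": finger opening in m.
Only numpy, scipy, OpenCV 4.12 (cv2) and the standard library are available. Lean on these libraries where they do the work, as an engineer would, in place of code of your own. Each camera call takes 0.05 s, during which the arm holds its last target. There are 200 camera calls.

TASK

Lock the round tray of the bench sampler: push its upright blue handle sideways to turn it until one of the two blue-marked slots in its rim faces the steel lock bar (either slot will do), then push the bar's yellow tab towards the tray until the bar is fully home in the slot. Fingertip pushes are all it needs: do not lift the tray off its spindle and do not force the bar against the rim. Leave the bottles, vials and everything else on the deck and the bench where they stand.

Things in the scene. Friction and masses are not known exactly. Their poses are not given: they have to be found in the camera images.
- sampler: bench sampler, fixed: a white box whose deck is 70 mm above the bench. Origin on the tray's vertical axis, at bench height. Its -x axis points from the tray to the lock bar (the front, roughly towards the robot). Deck: x -190 to 135, y -155 to 155 mm. Beside it at y 145 to 225, x -55 to 135 mm is a pod with a sampling arm 183 mm tall. The lock bar lies on the line y = 0 at height 83 mm.
- tray (a joint): angle of the tray about the sampler's vertical axis, rad, anticlockwise from above. At 0 slot b faces the lock bar, at pi or -pi slot a does. It turns without end, stiffly (about 0.12 N m: 2 N at the handle's ends), and stays where it is left. It can be lifted straight up off its spindle; it weighs about 1 kg.
- tray_mid (a point): middle of the top edge of the tray's handle, on the tray's axis, 163 mm above the bench; x axis along the handle to end a. The handle is a dark blue arch across the tray in line with both slots: a straight bar 146 mm long, 10 mm thick, 145 to 163 mm above the bench, with a leg near each end. Below it is a white drum 160 mm across, top at 112 mm, its cup caps at 120 mm.
- handle_a (a point): top of the handle's leg on the slot a side, 66 mm from the tray's axis; the leg is 14 mm along the handle, 10 mm thick and runs from 112 to 163 mm above the bench
- handle_b (a point): the same on the slot b side
- slot_a (a point): mouth of slot a, at the outer edge of the tray's flat rim (105 mm from the axis), 83 mm above the bench. The rim is 76 to 90 mm above the bench; the slot is 16 mm wide, 25 mm deep, open outwards, with blue cheeks
- slot_b (a point): mouth of slot b, the same, opposite slot a
- lock_bar (a joint): travel of the lock bar towards the tray, m: 0 drawn back (nose 111 mm from the tray's axis), 0.027 fully home at its stop. A round steel bar 12 mm thick with a round nose, in a low track along the sampler's x axis; it takes about 2 N and stays where left. The rim stops it at 0.006 unless a slot faces it; its nose draws in a slot that is up to about 5 mm off.
- tab (a point): middle of the outer face (away from the tray) of the bar's yellow push tab, 110 mm above the bench; push this face towards the tray. The tab is 30 mm wide, 8 mm thick, from 89 to 125 mm above the bench. Drawn back, this face is 161 mm from the tray's axis. The track below it reaches 83 mm, the strap between tab and tray 94 mm above the bench.
- vial: blue-capped vial, 24 mm across, 42 mm tall, on a front corner of the sampler's deck; origin at the centre of its underside
- cup: red-lidded clear specimen cup, 34 mm across, 48 mm tall, on the other front corner of the deck; origin at the centre of its underside
- reagent: amber reagent bottle, 34 mm across, 60 mm tall, on the rear right corner of the deck; origin at the centre of its underside
- tube_rack: blue tube rack 70 x 160 x 58 mm holding capped tubes that reach 96 mm, on the bench; origin at the centre of its underside
- tip_box: pipette tip box 122 x 87 x 75 mm with clear blue lid, on the bench; origin at the centre of its underside
- wash_bottle: white wash bottle with blue cap, 56 mm across, 130 mm tall, on the bench; origin at the centre of its underside
- dishes: stack of three culture dishes, 90 mm across, 45 mm tall, on the bench; origin at the centre of its underside

How it is judged (in metres and radians):
On the way, in this order (a step that is already met when the one before it is completed fails the run):
1. a slot of the tray faces the lock bar while the bar is still outside the rim (angle between the x axis of tray_mid and the x axis of sampler, either way round below 0.08 rad and value of joint lock_bar below 0.01 m), for 0.05 s.
2. the lock bar is fully home in the slot (angle between the x axis of tray_mid and the x axis of sampler, either way round below 0.06 rad and value of joint lock_bar above 0.0245 m), for 0.2 s.
At the end, for the whole second after the job is handed in: the lock bar has travelled at least 24.5 of its 27 mm, through the slot (handle in line with the bar within 0.06 rad), tray and bar at rest (all of step 2 and velocity of joint tray between -0.02 and 0.02 rad/s and velocity of joint lock_bar between -0.003 and 0.003 m/s); the robot touches nothing.
It fails at once if the tray is lifted off its seat (more than 8 mm) (z of tray_mid in the frame of sampler above 0.171 m).
It fails at once if the bar is forced against the tray (over 45 N) (contact force between lock_bar and tray above 45 N).
It fails at once if one of the bottles, vials, racks, boxes or dishes is moved more than 20 mm (distance of any of vial, cup, reagent, tube_rack, tip_box, wash_bottle, dishes from where it was at the start of the episode above 0.02 m).
It also fails if it takes over 48 s, if anything falls off the work surface, if the arm or the gripper's body presses on something with over 40 N, if the wrist force passes 120 N, or if a joint passes its speed limit or range.

## Working session

There is one attempt and no reset: what is moved stays moved. The work goes in short steps, Python scripts to look and compute and a tool call to move; the robot and the scene stay as the last step left them, time stands still between calls to the robot, and variables do not carry over. Pictures are saved under pics/ and viewed, about 8 in all and at most 12, crops included, and the job is handed in when it is done.

Besides the shell and the picture viewer there is one more tool, called after "Request:" as a command line: name --argument value ..., lists and objects as JSON in quotes. arm_command: Moves the arm, as the interface text tells. Its arguments: {"type":"object","properties":{"rows":{"type":"string"},"squeeze":{"type":"number"}},"required":["rows"]}

```bash
ls; mkdir -p pics; python3 - <<'E'
from rig import readout, eyes
import cv2
s=readout.observe(); print(s)
for n in("side","top"):
    cv2.imwrite(f"pics/{n}0.png",eyes.get_image(n)[:,:,::-1]); print(n,eyes.camera_model(n))
E
```

```text
pics
{'time_s': 0.0, 'q': array([-8.06912094e+01,  2.18426350e+01,  7.43848268e+01, -1.71636605e-03,
        8.38608257e+01, -1.23336350e+01]), 'qvel': array([ 0.01455505,  0.1241499 , -0.04211313, -0.01486189, -0.00550115,
        0.10104741]), 'joint_efforts': array([ 5.42682358e-05, -4.48460019e+01, -2.31275564e+01, -1.58473849e-04,
        4.77497466e-03,  8.04373570e-06]), 'position': array([ 0.20280167, -0.51089008,  0.21349597]), 'tool_rot': array([[ 9.29502499e-01,  3.68815708e-01, -2.78641938e-04],
       [ 3.68815691e-01, -9.29501312e-01,  1.51579668e-03],
       [ 3.00051577e-04, -1.51170432e-03, -9.99998812e-01]]), 'ft_force': array([ 0.5544815 , -0.39391006, -0.79316434]), 'wrist_torque': array([ 0.01038161, -0.0331596 ,  0.02039514]), 'grip_width': 0.08545077386015296}
side {'mtx': array([[388.79248417,   0.        , 315.45223862],
       [  0.        , 388.79248417, 195.99494509],
       [  0.        ,   0.        ,   1.        ]]), 'k1': 0.002355604486875298, 'view': array([[ 0.85262606, -0.52235221,  0.01330294, -0.54024071],
       [ 0.38948711,  0.65231221,  0.65022194, -0.28814239],
       [-0.34832254, -0.54921485,  0.75962784, -1.10778969],
       [ 0.        ,  0.        ,  0.        ,  1.        ]])}
top {'mtx': array([[427.50289278,   0.        , 319.59881967],
       [  0.        , 427.50289278, 206.62840412],
       [  0.        ,   0.        ,   1.        ]]), 'k1': 0.006871111580729011, 'view': array([[ 0.00470621, -0.99998297,  0.00345126, -0.01410833],
       [ 0.99077979,  0.00513015,  0.135385  , -0.61225107],
       [-0.1354004 ,  0.00278229,  0.99078706, -1.49352106],
       [ 0.        ,  0.        ,  0.        ,  1.        ]])}
```

View pics/top0.png

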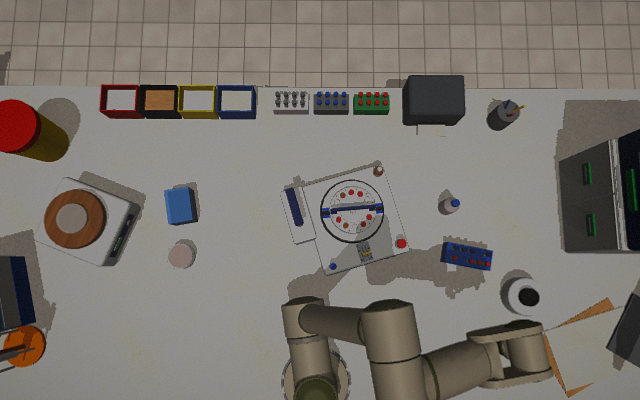

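View pics/side0.png

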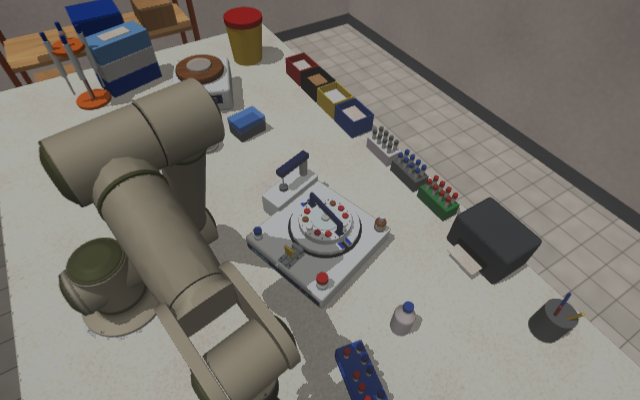

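The top view shows the sampler at about (350,215), with the handle nearly crosswise and the tab at about (364,252). I'll zoom in on both views.

```bash
python3 - <<'E'
import cv2,numpy as np
a=cv2.imread("pics/top0.png")[155:280,275:415]; b=cv2.imread("pics/side0.png")[145:305,240:400]
a=cv2.resize(a,None,fx=4.8,fy=4.8,interpolation=cv2.INTER_CUBIC)
b=cv2.resize(b,None,fx=3.7,fy=3.7,interpolation=cv2.INTER_CUBIC)
cv2.imwrite("pics/top0c.png",a);cv2.imwrite("pics/side0c.png",b);print(a.shape,b.shape)
E
cat > h.py <<'E'
import numpy as np,cv2
from rig import eyes
def project(n,P):
    m=eyes.camera_model(n);K=m["mtx"];V=m["view"]
    c=np.atleast_2d(P)@V[:3,:3].T+V[:3,3]
    s=np.c_[c[:,0],-c[:,1]]/-c[:,2:3]
    s=s*(1+m["k1"]*(s**2).sum(1,keepdims=True))
    return s*K[0,0]+K[:2,2]
def unproj(n,uv,z):
    m=eyes.camera_model(n);K=m["mtx"];V=m["view"]
    d=(np.array(uv,float)-K[:2,2])/K[0,0]; s=d.copy()
    for _ in range(5): s=d/(1+m["k1"]*(s@s))
    ray=V[:3,:3].T@np.array([s[0],-s[1],-1]); o=-V[:3,:3].T@V[:3,3]
    return o+ray*(z-o[2])/ray[2]
E
```

```text
(600, 672, 3) (592, 592, 3)
```

View pics/top0c.png

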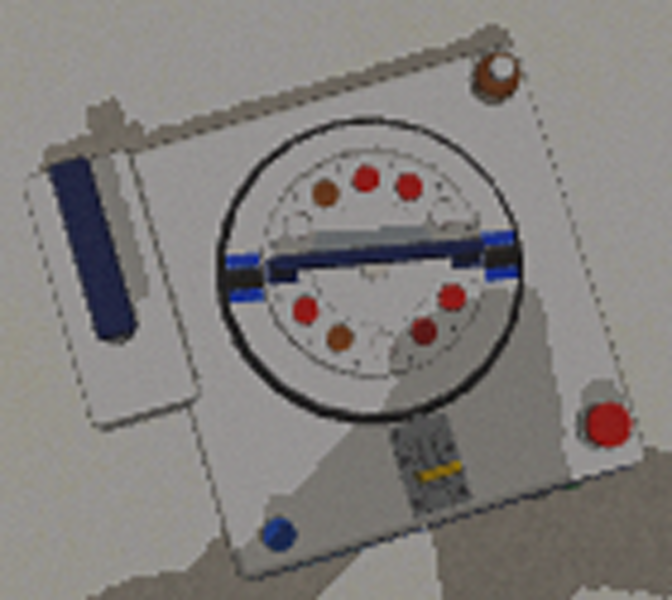

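View pics/side0c.png

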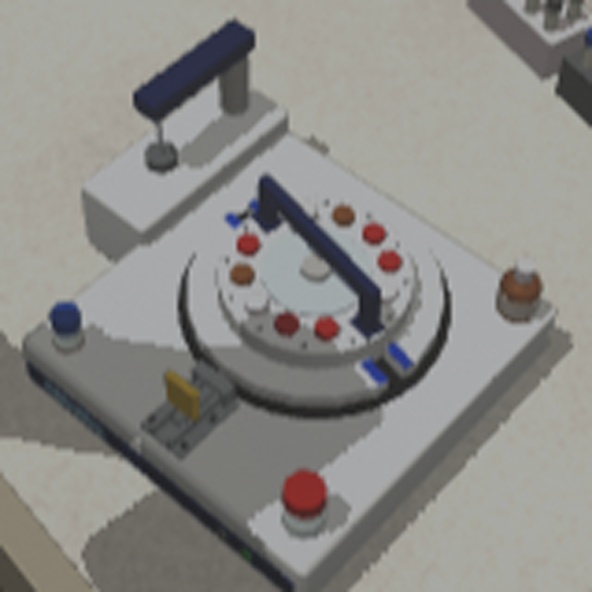

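```bash
python3 - <<'E'
from h import *
from scipy.optimize import least_squares
cr=lambda x,y:((x+.5)/4.8-.5+275,(y+.5)/4.8-.5+155)
S=[((243,574),(-190,155,70)),((640,460),(-190,-155,70)),((518,50),(135,-155,70)),
   ((441,470),(-157,0,125)),((424,522),(-190,0,70))]
T=[((228,279),(-105,0,90)),((519,255),(105,0,90)),((268,262),(-73,0,163)),((484,244),(73,0,163))]
def R(a):c,s=np.cos(a),np.sin(a);return np.array([[c,-s,0],[s,c,0],[0,0,1]])
def f(p):
    o=np.array([p[0],p[1],0]);r=[]
    for (c,P) in S: r.append(project("top",o+R(p[2])@np.array(P)/1e3)[0]-cr(*c))
    for (c,P) in T: r.append(project("top",o+R(p[3])@np.array(P)/1e3)[0]-cr(*c))
    return np.ravel(r)
r=least_squares(f,[.58,-.09,.2,-1.5]);p=r.x
print(p,np.degrees(p[2:]),"rel",np.degrees(p[3]-p[2]));print(r.fun.reshape(-1,2).round(1))
o=np.array([p[0],p[1],0])
for n,P in dict(tab=(-161,0,110),vial=(-170,130,70),cup=(-170,-130,70)).items(): print(n,o+R(p[2])@np.array(P)/1e3)
# side check: pixel in side crop
for P,a in [((-157,0,125),2),((-190,-155,70),2),((-105,0,90),3),((105,0,90),3),((-73,0,163),3),((73,0,163),3)]:
    q=project("side",o+R(p[a])@np.array(P)/1e3)[0]; print(P,a,((q-[240,145]+.5)*3.7-.5).round())
E
```

```text
[ 0.59478643 -0.12237331  0.26912914 -1.4826872 ] [ 15.41996366 -84.95171897] rel -100.37168263248516
[[-2.3  0.9]
 [ 1.   1. ]
 [ 0.2 -1.8]
 [-1.3  1. ]
 [ 3.2 -0.2]
 [-0.6 -0.3]
 [-1.  -0.3]
 [ 0.9 -0.3]
 [-0.1 -0.2]]
tab [ 0.43958198 -0.16518192  0.11      ]
vial [ 0.39633999 -0.04225458  0.07      ]
cup [ 0.46547191 -0.29289532  0.07      ]
(-157, 0, 125) 2 [181. 379.]
(-190, -155, 70) 2 [302. 574.]
(-105, 0, 90) 3 [245. 205.]
(105, 0, 90) 3 [401. 372.]
(-73, 0, 163) 3 [268. 172.]
(73, 0, 163) 3 [382. 290.]
```

```bash
cat >> h.py <<'E'
from rig import readout
from scipy.spatial.transform import Rotation as Ro
def R(a):c,s=np.cos(a),np.sin(a);return np.array([[c,-s,0],[s,c,0],[0,0,1]])
def goto(p,yaw):
    "total shift (mm, tool axes as now) and turn (deg) to TCP p, tool down, tool x at yaw (deg)"
    s=readout.observe();Rt=s["tool_rot"];y=np.radians(yaw)
    G=np.array([[np.cos(y),np.sin(y),0],[np.sin(y),-np.cos(y),0],[0,0,-1]])
    print("t",s["time_s"],"pos",s["position"].round(4),"shift",(Rt.T@(np.array(p)-s["position"])*1e3).round(1),
      "turn",np.degrees(Ro.from_matrix(Rt.T@G).as_rotvec()).round(2),"F",s["ft_force"].round(1))
E
python3 - <<'E'
from h import *
from scipy.optimize import least_squares
cr=lambda x,y:((x+.5)/4.8-.5+275,(y+.5)/4.8-.5+155)
sc=lambda x,y:((x+.5)/3.7-.5+240,(y+.5)/3.7-.5+145)
D=[("top",cr(243,574),(-190,155,70),2),("top",cr(640,460),(-190,-155,70),2),("top",cr(441,470),(-157,0,125),2),
("top",cr(228,279),(-105,0,90),3),("top",cr(519,255),(105,0,90),3),("top",cr(268,262),(-73,0,163),3),("top",cr(484,244),(73,0,163),3),
("side",sc(182,382),(-157,0,125),2),("side",sc(300,568),(-190,-155,70),2),("side",sc(28,350),(-190,155,70),2),("side",sc(266,178),(-73,0,163),3),("side",sc(378,288),(73,0,163),3)]
def f(p):
    o=np.array([p[0],p[1],0])
    return np.ravel([project(n,o+R(p[a])@np.array(P)/1e3)[0]-c for n,c,P,a in D])
r=least_squares(f,[.59,-.12,.27,-1.48],loss="soft_l1");p=r.x
print(p,np.degrees(p[2:]));print(f(p).reshape(-1,2).round(1))
o=np.array([p[0],p[1],0]);np.save("pose.npy",p)
t=o+R(p[3])@[.060,0,0]; t[2]=.24
print(t); goto(t,np.degrees(p[3])+180)
E
```

```text
[ 0.59417853 -0.12253818  0.28771653 -1.48018331] [ 16.48494287 -84.80825636]
[[-1.1  1.6]
 [ 1.8  0.1]
 [-0.4  0.9]
 [-0.5 -0.1]
 [-1.  -0.2]
 [ 1.  -0.1]
 [-0.  -0. ]
 [ 0.2 -0.2]
 [ 2.   2. ]
 [-2.  -4.1]
 [ 0.2 -1.5]
 [ 0.9  0.6]]
[ 0.59960787 -0.18229203  0.24      ]
t 0.1 pos [ 0.2028 -0.5109  0.2136] shift [ 490.  -159.1  -26.1] turn [-5.000e-02 -6.000e-02 -7.355e+01] F [ 0.   0.  -0.7]
```

Request:
arm_command --rows "0.65 37 -12 -4 0 0 0; 0.65 37 -12 -4 0 0 0; 0.65 37 -12 -4 0 0 0; 0.65 37 -12 -4 0 0 0; 0.65 37 -12 -4 0 0 0" --squeeze 20

```text
time_s: 0.52
position: [0.3537, -0.3857, 0.2341]
tool_rot: [[0.93, 0.368, -0.0], [0.368, -0.93, 0.001], [-0.0, -0.001, -1.0]]
ft_force: [0.4, -0.3, 0.0]
grip_width: 0.03
```

Request:
arm_command --rows "0.65 37 -12 -4 0 0 0; 0.65 37 -12 -2 0 0 0; 0.65 37 -12 0 0 0 0; 0.65 37 -12 0 0 0 0; 0.65 37 -12 0 0 0 0"

```text
time_s: 0.93
position: [0.5037, -0.2615, 0.2399]
tool_rot: [[0.929, 0.369, -0.0], [0.369, -0.929, 0.0], [-0.0, -0.0, -1.0]]
ft_force: [0.1, -0.7, 1.3]
grip_width: 0.03
```

Request:
arm_command --rows "0.65 37 -12 0 0 0 0; 0.65 37 -12 0 0 0 0; 0.65 37 -12 0 0 0 0; 0.65 0 0 0 0 0 -7; 0.65 0 0 0 0 0 -7"

```text
time_s: 1.35
position: [0.5936, -0.1868, 0.2391]
tool_rot: [[0.808, 0.59, -0.001], [0.59, -0.808, 0.001], [-0.001, -0.001, -1.0]]
ft_force: [-0.5, -0.2, 0.4]
grip_width: 0.0301
```

Request:
arm_command --rows "0.65 0 0 0 0 0 -7; 0.65 0 0 0 0 0 -7; 0.65 0 0 0 0 0 -7; 0.65 0 0 0 0 0 -7; 0.65 0 0 0 0 0 -7"

```text
time_s: 1.77
position: [0.5923, -0.1887, 0.2396]
tool_rot: [[0.326, 0.945, -0.001], [0.945, -0.326, 0.001], [0.0, -0.001, -1.0]]
ft_force: [-0.2, 0.3, 1.0]
grip_width: 0.0299
```

Request:
arm_command --rows "0.65 0 0 0 0 0 -7; 0.65 0 0 0 0 0 -7; 0.65 0 0 0 0 0 -7; 0.65 0 0 0 0 0 -3.5; 0.65 0 0 0 0 0 0"

```text
time_s: 2.18
position: [0.5923, -0.1887, 0.2397]
tool_rot: [[-0.092, 0.996, -0.001], [0.996, 0.092, 0.0], [0.001, -0.001, -1.0]]
ft_force: [0.2, 0.2, -0.1]
grip_width: 0.0297
```

```bash
python3 - <<'E'
from h import *
import cv2
p=np.load("pose.npy");o=np.array([p[0],p[1],0])
t=o+R(p[3])@[.060,0,0]; t[2]=.152
goto(t,np.degrees(p[3])+180); print(readout.observe()["grip_width"],readout.observe()["q"].round(1))
a=eyes.get_image("top")[130:270,275:435,::-1];b=eyes.get_image("side")[125:285,240:400,::-1]
z=lambda i,h:cv2.resize(i,(int(i.shape[1]*h/i.shape[0]),h),interpolation=2)
cv2.imwrite("pics/m1.png",np.hstack([z(a,370),z(b,370)]))
E
```

```text
t 2.1833 pos [ 0.5923 -0.1887  0.2397] shift [ 5.7  8.  87.7] turn [-0.05 -0.03  0.08] F [ 0.2  0.2 -0.1]
0.029690959179698138 [-28.6  28.4  59.1  -0.   92.5 -33.8]
```

View pics/m1.png

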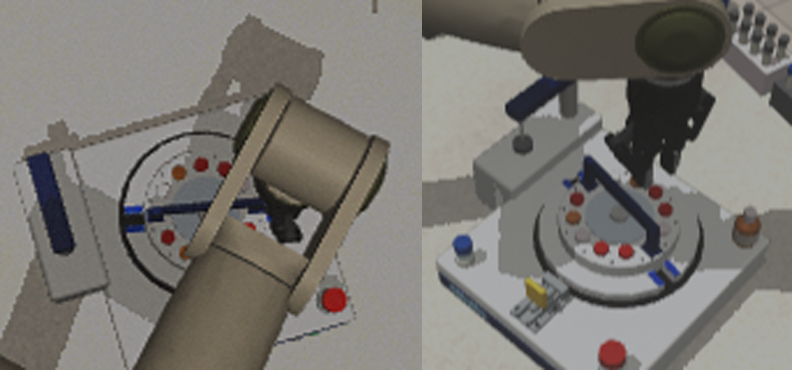

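Request:
arm_command --rows "0.65 6 8 0 0 0 0; 0.65 0 0 20 0 0 0; 0.65 0 0 20 0 0 0; 0.65 0 0 0 0 0 0; 0.65 0 0 0 0 0 0"

```text
time_s: 2.7
position: [0.5999, -0.1816, 0.1997]
tool_rot: [[-0.089, 0.996, -0.002], [0.996, 0.089, 0.001], [0.001, -0.002, -1.0]]
ft_force: [0.7, -0.5, 0.4]
grip_width: 0.0299
```

```bash
python3 - <<'E'
from h import *
p=np.load("pose.npy");o=np.array([p[0],p[1],0])
t=o+R(p[3])@[.060,0,0]; t[2]=.152
goto(t,np.degrees(p[3])+180)
s=readout.observe();P=s["position"];Y=s["tool_rot"][:,1];Z=s["tool_rot"][:,2]
b=np.ascontiguousarray(eyes.get_image("side")[145:245,275:395,::-1])
b=cv2.resize(b,None,fx=6,fy=6,interpolation=2)
for k in(-.015,0,.015):
    u=project("side",P+Z*.013+Y*k)[0]; cv2.circle(b,tuple(int(v) for v in ((u-[275,145]+.5)*6)),3,(0,255,0),-1)
cv2.imwrite("pics/m2.png",b)
E
```

```text
t 2.7 pos [ 0.5999 -0.1816  0.1997] shift [-0.7 -0.3 47.7] turn [-0.09 -0.07 -0.08] F [ 0.7 -0.5  0.4]
```

View pics/m2.png

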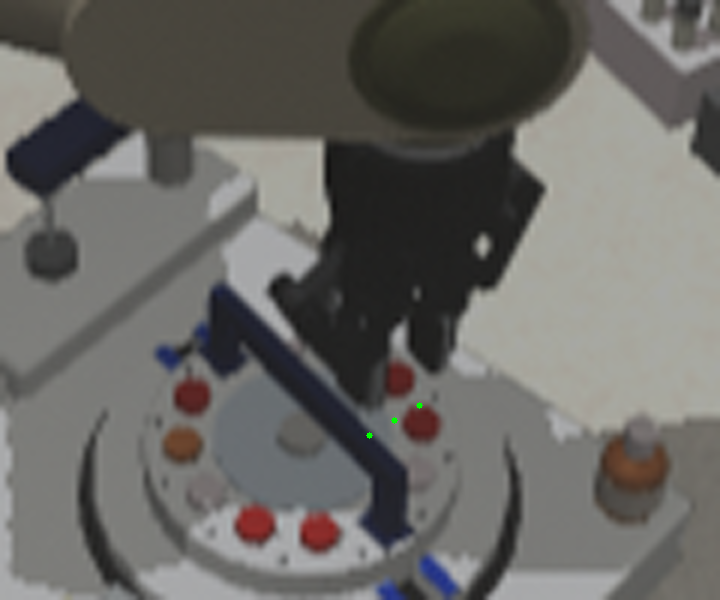

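Request:
arm_command --rows "0.65 0 0 10 0 0 0; 0.65 0 0 8 0 0 0; 0.65 0 0 6 0 0 0; 0.65 0 0 0 0 0 0"

```text
time_s: 3.08
position: [0.5993, -0.1818, 0.1745]
tool_rot: [[-0.089, 0.996, -0.002], [0.996, 0.089, 0.001], [0.001, -0.002, -1.0]]
ft_force: [0.6, 1.2, 0.0]
grip_width: 0.0301
```

Request:
arm_command --rows "0.65 0 0 5 0 0 0; 0.65 0 0 5 0 0 0; 0.65 0 0 0 0 0 0"

```text
time_s: 3.33
position: [0.5995, -0.1819, 0.1651]
tool_rot: [[-0.09, 0.996, -0.001], [0.996, 0.09, 0.001], [0.001, -0.001, -1.0]]
ft_force: [0.1, 0.2, -1.2]
grip_width: 0.0298
```

```bash
python3 - <<'E'
from h import *
p=np.load("pose.npy");o=np.array([p[0],p[1],0])
t=o+R(p[3])@[.060,0,0]; t[2]=.152
goto(t,np.degrees(p[3])+180)
s=readout.observe();P=s["position"];Y=s["tool_rot"][:,1];Z=s["tool_rot"][:,2]
b=np.ascontiguousarray(eyes.get_image("side")[145:245,275:395,::-1])
b=cv2.resize(b,None,fx=6,fy=6,interpolation=2)
b=cv2.convertScaleAbs(b,alpha=1.8,beta=20)
for k in(-.015,0,.015):
    u=project("side",P+Z*.013+Y*k)[0]; cv2.circle(b,tuple(int(v) for v in ((u-[275,145]+.5)*6)),3,(0,255,0),-1)
cv2.imwrite("pics/m3.png",b)
E
```

```text
t 3.3333 pos [ 0.5995 -0.1819  0.1651] shift [-0.4  0.1 13.1] turn [-0.08 -0.05 -0.05] F [ 0.1  0.2 -1.2]
```

View pics/m3.png

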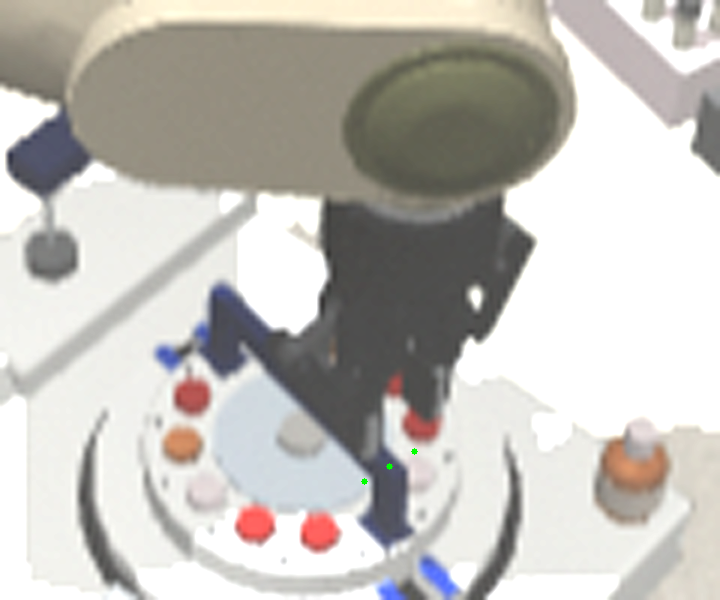

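The fingers straddle the bar cleanly: the near tip is at about (372,455), the far tip at about (430,420), with the bar between them. Next I'll go down to depth.

Request:
arm_command --rows "0.65 0 0 6 0 0 0; 0.65 0 0 6 0 0 0; 0.65 0 0 2 0 0 0; 0.65 0 0 0 0 0 0"

```text
time_s: 3.72
position: [0.5995, -0.1819, 0.1512]
tool_rot: [[-0.09, 0.996, -0.001], [0.996, 0.09, 0.001], [0.001, -0.001, -1.0]]
ft_force: [-0.5, 0.2, 0.2]
grip_width: 0.0302
```

```bash
python3 - <<'E'
from h import *
p=np.load("pose.npy");print(p)
# arc chord per 6 deg about axis, r=60; tool x points from a-end toward axis (+x_tool = inward)
a=np.radians(6);r=60
# body frame: tool at (-r) along tool x from axis; clockwise from above = +rz in tool frame
c=np.array([r,0]); v=-c; print(c+np.array([[np.cos(a),-np.sin(a)],[np.sin(a),np.cos(a)]])@v)
E
```

```text
[ 0.59417853 -0.12253818  0.28771653 -1.48018331]
[ 0.32868628 -6.2717078 ]
```

Request:
arm_command --rows "0.65 0.3 -6.3 0 0 0 6; 0.65 0.3 -6.3 0 0 0 6; 0.65 0.3 -6.3 0 0 0 6; 0.65 0 0 0 0 0 0"

```text
time_s: 4.05
position: [0.5804, -0.1808, 0.1524]
tool_rot: [[0.226, 0.974, -0.0], [0.974, -0.226, -0.0], [-0.0, -0.0, -1.0]]
ft_force: [0.7, -0.3, 0.4]
grip_width: 0.0293
```

Request:
arm_command --rows "0.65 0.3 -6.3 0 0 0 6; 0.65 0.3 -6.3 0 0 0 6; 0.65 0.3 -6.3 0 0 0 6; 0.65 0.3 -6.3 0 0 0 6; 0.65 0.3 -6.3 0 0 0 6"

```text
time_s: 4.47
position: [0.5535, -0.1665, 0.1523]
tool_rot: [[0.681, 0.732, 0.0], [0.732, -0.681, -0.0], [0.0, 0.001, -1.0]]
ft_force: [-0.5, -0.0, -0.2]
grip_width: 0.0297
```

Request:
arm_command --rows "0.65 0.3 -6.3 0 0 0 6; 0.65 0.3 -6.3 0 0 0 6; 0.65 0.3 -6.3 0 0 0 6; 0.65 0.3 -6.3 0 0 0 6; 0.65 0 0 0 0 0 0"

```text
time_s: 4.88
position: [0.5388, -0.1453, 0.1524]
tool_rot: [[0.919, 0.393, 0.0], [0.393, -0.919, 0.0], [0.0, -0.0, -1.0]]
ft_force: [0.0, 0.6, -0.2]
grip_width: 0.0297
```

```bash
python3 - <<'E'
from h import *
p=np.load("pose.npy");o=np.array([p[0],p[1],0])
s=readout.observe();d=R(-p[2])@(s["position"]-o)
print("tcp in sampler",(d*1e3).round(1),"tool x yaw",np.degrees(np.arctan2(*s["tool_rot"][1::-1,0])),s["ft_force"].round(1),s["wrist_torque"].round(2),np.degrees(p[2]))
a=eyes.get_image("top")[150:285,275:425,::-1];b=eyes.get_image("side")[145:265,270:390,::-1]
z=lambda i,h:cv2.resize(i,(int(i.shape[1]*h/i.shape[0]),h),interpolation=2)
cv2.imwrite("pics/m4.png",cv2.convertScaleAbs(np.hstack([z(a,375),z(b,375)]),alpha=1.5))
E
```

```text
tcp in sampler [-59.5  -6.1 152.4] tool x yaw 23.154280392597112 [ 0.   0.6 -0.2] [ 0.05  0.04 -0.01] 16.484942870215026
```

View pics/m4.png

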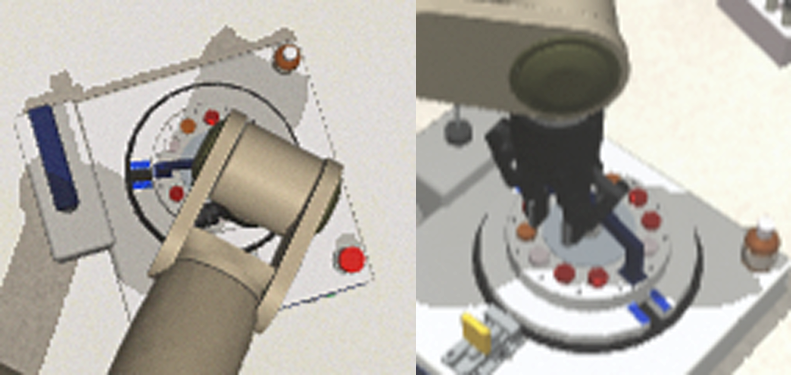

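The tray did not turn. The fingers passed over or beside the bar with no force felt, so the tips are higher than I assumed. I'll compute their real position.

```bash
python3 - <<'E'
from h import *
s=readout.observe();P=s["position"];T=s["tool_rot"]
a=np.array([270+(575-416)/3.125,145+243/3.125]);b=np.array([270+(530-416)/3.125,145+226/3.125])
print("seen",a,b)
for d in(-.02,-.01,0,.01,.017):
    print(d,project("side",P+T[:,2]*d+T[:,1]*.022)[0].round(1),project("side",P+T[:,2]*d-T[:,1]*.022)[0].round(1))
print(P)
# test pose0 handle top from side & top rays: triangulate end a, end b heights
from scipy.optimize import least_squares
for tu,su in [((484,247),(375,288)),((268,262),(266,182))]:
    c=((tu[0]+.5)/4.8-.5+275,(tu[1]+.5)/4.8-.5+155);d=((su[0]+.5)/3.7-.5+240,(su[1]+.5)/3.7-.5+145)
    r=least_squares(lambda X:np.r_[project("top",X)[0]-c,project("side",X)[0]-d],[.6,-.12,.15]);print(r.x,r.cost)
E
```

```text
seen [320.88 222.76] [306.48 217.32]
-0.02 [321.3 221.7] [308.4 214.4]
-0.01 [321.2 223.9] [308.4 216.6]
0 [321.1 226. ] [308.4 218.7]
0.01 [321.  228.1] [308.4 220.8]
0.017 [321.  229.5] [308.4 222.3]
[ 0.53920474 -0.14617072  0.15231528]
[ 0.59660619 -0.1941114   0.16752274] 0.1683731786506345
[ 0.58905561 -0.04686431  0.14749431] 0.01210204695606678
```

Request:
arm_command --rows "0.65 0 0 -30 0 0 0; 1 0 0 -30 0 0 0; 1 0.3 6.3 0 0 0 -6; 1 0.3 6.3 0 0 0 -6; 1 0.3 6.3 0 0 0 -6"

```text
time_s: 5.4
position: [0.5493, -0.1628, 0.2127]
tool_rot: [[0.747, 0.665, 0.001], [0.665, -0.747, -0.001], [0.0, 0.001, -1.0]]
ft_force: [-0.4, 0.7, -0.6]
grip_width: -0.0002
```

Request:
arm_command --rows "1 0.3 6.3 0 0 0 -6; 1 0.3 6.3 0 0 0 -6; 1 0.3 6.3 0 0 0 -6; 1 0.3 6.3 0 0 0 -6; 1 0.3 6.3 0 0 0 -6"

```text
time_s: 5.82
position: [0.5751, -0.1803, 0.2121]
tool_rot: [[0.314, 0.949, 0.0], [0.949, -0.314, -0.0], [-0.0, 0.0, -1.0]]
ft_force: [-0.3, -0.1, -0.3]
grip_width: -0.0001
```

Request:
arm_command --rows "1 0.3 6.3 0 0 0 -6; 1 0.3 6.3 0 0 0 -6; 1 0.3 6.3 0 0 0 -6; 1 0.3 6.3 0 0 0 -6; 1 0 20 0 0 0 0"

```text
time_s: 6.23
position: [0.619, -0.1817, 0.2126]
tool_rot: [[-0.099, 0.995, -0.0], [0.995, 0.099, -0.0], [-0.0, -0.0, -1.0]]
ft_force: [-0.0, -0.7, 0.5]
grip_width: -0.0
```

Request:
arm_command --rows "1 0 12 0 0 0 0; 1 0 0 25 0 0 0; 1 0 0 25 0 0 0; 1 0 0 18 0 0 0; 1 0 0 0 0 0 0"

```text
time_s: 6.65
position: [0.6301, -0.1795, 0.1398]
tool_rot: [[-0.093, 0.996, -0.007], [0.996, 0.093, 0.003], [0.004, -0.006, -1.0]]
ft_force: [-0.5, 0.2, -1.3]
grip_width: 0.0001
```

```bash
cat >> h.py <<'E'
def cheeks(tag=None):
    "bright-blue cheek pixels in the top view near the rim -> tray line angle (deg world) of each"
    p=np.load("pose.npy");o=np.array([p[0],p[1],0]);im=eyes.get_image("top").astype(int)
    r,g,b=im[...,0],im[...,1],im[...,2];m=((b>110)&(b-r>70)&(b-g>50)).astype(np.uint8)
    v,u=np.nonzero(m);out=[]
    for x,y in zip(u,v):
        w=unproj("top",(x,y),.09)-o;rr=np.hypot(w[0],w[1])
        if .07<rr<.115: out.append((np.arctan2(w[1],w[0]),rr))
    out=np.array(out)
    if len(out):
        a=np.degrees(out[:,0]);h=np.degrees(np.angle(np.exp(2j*out[:,0]).mean()))/2
        print("cheek px",len(a),"handle line deg (mod 180)",h.round(1),"ideal",np.degrees(p[2]).round(1),"dirs",np.unique((a//20*20).astype(int)))
def where():
    p=np.load("pose.npy");o=np.array([p[0],p[1],0]);s=readout.observe()
    print("t",s["time_s"],"tcp in sampler mm",(R(-p[2])@(s["position"]-o)*1e3).round(1),"world",s["position"].round(4),
     "yaw",np.degrees(np.arctan2(s["tool_rot"][1,0],s["tool_rot"][0,0])).round(1),"F sampler",(R(-p[2])@s["ft_force"]).round(1),"w",round(s["grip_width"],4))
E
python3 - <<'E'
from h import *
where();cheeks()
p=np.load("pose.npy");o=np.array([p[0],p[1],0]);s=readout.observe();print("in tray frame",(R(-p[3])@(s["position"]-o)*1e3).round(1))
b=eyes.get_image("side")[145:245,275:395,::-1]
cv2.imwrite("pics/m5.png",cv2.convertScaleAbs(cv2.resize(b,None,fx=6,fy=6,interpolation=2),alpha=1.5))
E
```

```text
t 6.65 tcp in sampler mm [ 18.3 -64.8 139.8] world [ 0.6301 -0.1795  0.1398] yaw 95.4 F sampler [-0.4  0.3 -1.3] w 0.0001
cheek px 6 handle line deg (mod 180) -77.7 ideal 16.5 dirs [-80]
in tray frame [ 60.4  31.4 142.5]
```

View pics/m5.png

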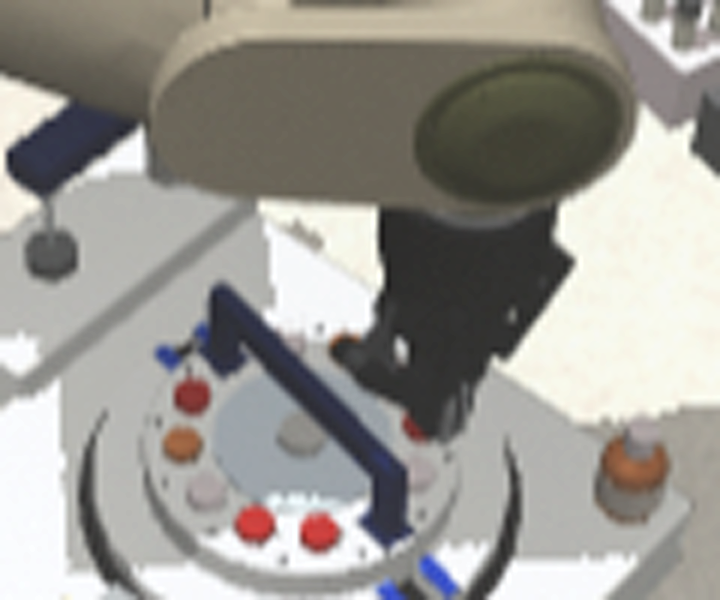

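```bash
python3 - <<'E'
from h import *
s=readout.observe();where()
for d in(-.02,-.01,0,.01,.017): print(d,((project("side",s["position"]+s["tool_rot"][:,2]*d)[0]-[275,145]+.5)*6).round())
E
```

```text
t 6.75 tcp in sampler mm [ 19.6 -65.9 144.4] world [ 0.6317 -0.1802  0.1444] yaw 95.3 F sampler [ 0.1 -0.2  1. ] w -0.0001
-0.02 [446. 420.]
-0.01 [444. 433.]
0 [442. 446.]
0.01 [441. 459.]
0.017 [440. 467.]
```

Request:
arm_command --rows "1 0 0 6 0 0 0; 1 0 -6 0 0 0 0; 1 0 -5 0 0 0 0; 1 0 0 0 0 0 0"

```text
time_s: 7.08
position: [0.6197, -0.181, 0.139]
tool_rot: [[-0.09, 0.996, 0.001], [0.996, 0.09, -0.0], [-0.0, 0.001, -1.0]]
ft_force: [0.2, 0.0, -0.7]
grip_width: -0.0001
```

Request:
arm_command --rows "1 -1.8 -6.4 0 0 0 6; 1 -1.8 -6.4 0 0 0 6; 1 -1.8 -6.4 0 0 0 6; 1 -1.8 -6.4 0 0 0 6; 1 0 0 0 0 0 0"

```text
time_s: 7.5
position: [0.594, -0.1866, 0.1392]
tool_rot: [[0.327, 0.945, 0.001], [0.945, -0.327, -0.001], [-0.001, 0.001, -1.0]]
ft_force: [-1.4, -0.8, 2.5]
grip_width: 0.0002
```

```bash
python3 - <<'E'
from h import *
where();cheeks()
E
```

```text
t 7.5 tcp in sampler mm [-18.4 -61.4 139.2] world [ 0.594  -0.1866  0.1392] yaw 70.9 F sampler [-1.6 -0.3  2.5] w 0.0002
cheek px 27 handle line deg (mod 180) 71.1 ideal 16.5 dirs [-120   60]
```

The tray is turning: the handle line is now at 71°, matching the tool yaw. It needs another 54.6°.

Request:
arm_command --rows "1 -1.8 -6.4 0 0 0 6; 1 -1.8 -6.4 0 0 0 6; 1 -1.8 -6.4 0 0 0 6; 1 -1.8 -6.4 0 0 0 6; 1 0 0 0 0 0 0"

```text
time_s: 7.97
position: [0.5684, -0.1809, 0.1391]
tool_rot: [[0.681, 0.733, 0.001], [0.733, -0.681, -0.001], [-0.0, 0.001, -1.0]]
ft_force: [-2.6, -1.5, 6.2]
grip_width: -0.0
```

Request:
arm_command --rows "1 -1.8 -6.4 0 0 0 6; 1 -1.8 -6.4 0 0 0 6; 1 -1.8 -6.4 0 0 0 6; 1 -1.8 -6.4 0 0 0 6; 1 0 0 0 0 0 0"

```text
time_s: 8.38
position: [0.5471, -0.1649, 0.1391]
tool_rot: [[0.919, 0.394, 0.0], [0.394, -0.919, -0.001], [-0.0, 0.001, -1.0]]
ft_force: [-4.1, -0.9, 8.1]
grip_width: 0.0
```

```bash
python3 - <<'E'
from h import *
where();cheeks();cheeks()
b=np.hstack([cv2.resize(eyes.get_image("top")[160:285,290:415,::-1],(390,390),interpolation=2),cv2.resize(eyes.get_image("side")[165:295,255:385,::-1],(390,390),interpolation=2)])
cv2.imwrite("pics/m6.png",cv2.convertScaleAbs(b,alpha=1.5))
E
```

```text
t 8.3833 tcp in sampler mm [-57.2 -27.3 139.1] world [ 0.5471 -0.1649  0.1391] yaw 23.2 F sampler [-4.2  0.3  8.1] w 0.0
cheek px 32 handle line deg (mod 180) 34.8 ideal 16.5 dirs [-160 -140   20   40]
cheek px 33 handle line deg (mod 180) 34.6 ideal 16.5 dirs [-160 -140   20   40]
```

View pics/m6.png

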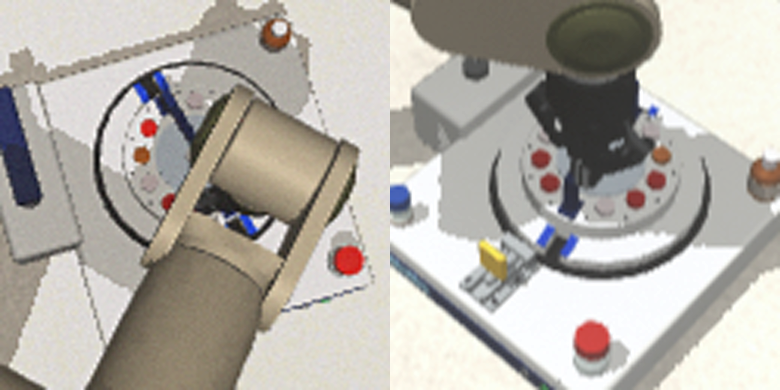

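The handle is at 34.7° but lags the tool, and there is an 8 N upward force, so the contact is too near the fingertip. I'll back off, go lower and watch for vertical contact.

Request:
arm_command --rows "1 0 8 0 0 0 0; 1 0 8 0 0 0 0; 1 0 0 0 0 0 0; 1 0 0 3 0 0 0; 1 0 0 0 0 0 0"

```text
time_s: 9.0
position: [0.5535, -0.1795, 0.1342]
tool_rot: [[0.919, 0.394, -0.001], [0.394, -0.919, 0.001], [-0.001, -0.001, -1.0]]
ft_force: [-0.3, -0.5, 0.6]
grip_width: 0.0001
```

Request:
arm_command --rows "1 0 0 3 0 0 0; 1 0 0 0 0 0 0"

```text
time_s: 9.17
position: [0.5534, -0.1794, 0.1314]
tool_rot: [[0.919, 0.394, -0.001], [0.394, -0.919, 0.001], [-0.001, -0.001, -1.0]]
ft_force: [0.1, -0.5, 0.3]
grip_width: 0.0003
```

Request:
arm_command --rows "1 0 0 3 0 0 0; 1 0 0 0 0 0 0"

```text
time_s: 9.33
position: [0.5535, -0.1795, 0.1286]
tool_rot: [[0.919, 0.393, -0.001], [0.393, -0.919, 0.0], [-0.001, -0.001, -1.0]]
ft_force: [0.3, -1.0, 1.0]
grip_width: -0.0001
```

```bash
python3 - <<'E'
from h import *
where();cheeks()
E
```

```text
t 9.3333 tcp in sampler mm [-55.2 -43.1 128.6] world [ 0.5535 -0.1795  0.1286] yaw 23.2 F sampler [ 0. -1.  1.] w -0.0001
cheek px 29 handle line deg (mod 180) 37.2 ideal 16.5 dirs [-140   20   40]
```

Request:
arm_command --rows "1 0 -4 0 0 0 2.2; 1 0 -4 0 0 0 2.2; 1 0 -4 0 0 0 2.2; 1 0 -3 0 0 0 0; 1 0 0 0 0 0 0"

```text
time_s: 9.8
position: [0.5485, -0.1653, 0.1293]
tool_rot: [[0.958, 0.286, 0.0], [0.286, -0.958, 0.0], [0.0, -0.0, -1.0]]
ft_force: [0.1, 0.2, 0.1]
grip_width: -0.0001
```

```bash
python3 - <<'E'
from h import *
where();cheeks();cheeks()
E
```

```text
t 9.8 tcp in sampler mm [-56.  -28.  129.3] world [ 0.5485 -0.1653  0.1293] yaw 16.6 F sampler [0.2 0.2 0.1] w -0.0001
cheek px 26 handle line deg (mod 180) 31.4 ideal 16.5 dirs [-160    0   20]
cheek px 26 handle line deg (mod 180) 31.6 ideal 16.5 dirs [-160    0   20]
```

Request:
arm_command --rows "1 0 -3 0 0 0 0; 1 0 -3 0 0 0 0; 1 0 0 0 0 0 0"

```text
time_s: 10.15
position: [0.5466, -0.1594, 0.1291]
tool_rot: [[0.958, 0.285, -0.0], [0.285, -0.958, 0.0], [-0.0, -0.0, -1.0]]
ft_force: [-0.5, -0.5, -0.0]
grip_width: -0.0
```

```bash
python3 - <<'E'
from h import *
where();cheeks();cheeks()
E
```

```text
t 10.15 tcp in sampler mm [-56.1 -21.9 129.1] world [ 0.5466 -0.1594  0.1291] yaw 16.6 F sampler [-0.6 -0.3 -0. ] w -0.0
cheek px 23 handle line deg (mod 180) 26.1 ideal 16.5 dirs [-160    0   20]
cheek px 23 handle line deg (mod 180) 26.1 ideal 16.5 dirs [-160    0   20]
```

Request:
arm_command --rows "1 0 -3 0 0 0 0; 1 0 -3 0 0 0 0; 1 0 -2 0 0 0 0; 1 0 0 0 0 0 0"

```text
time_s: 10.58
position: [0.5444, -0.1518, 0.1291]
tool_rot: [[0.959, 0.285, -0.0], [0.285, -0.959, 0.0], [-0.0, -0.0, -1.0]]
ft_force: [-0.1, -0.3, 0.8]
grip_width: -0.0002
```

```bash
python3 - <<'E'
from h import *
where();cheeks();cheeks()
E
```

```text
t 10.5833 tcp in sampler mm [-56.1 -13.9 129.1] world [ 0.5444 -0.1518  0.1291] yaw 16.6 F sampler [-0.2 -0.3  0.8] w -0.0002
cheek px 15 handle line deg (mod 180) 19.4 ideal 16.5 dirs [-180 -160    0   20]
cheek px 15 handle line deg (mod 180) 19.4 ideal 16.5 dirs [-180 -160    0   20]
```

Close to aligned. I'll back off and clear the view for a proper measurement.

Request:
arm_command --rows "1 0 10 0 0 0 0; 1 0 10 0 0 0 0; 1 0 0 -40 0 0 0; 1 0 0 -40 0 0 0; 1 0 41 0 0 0 0"

```text
time_s: 11.1
position: [0.5639, -0.2086, 0.218]
tool_rot: [[0.957, 0.289, 0.011], [0.289, -0.957, -0.005], [0.009, 0.008, -1.0]]
ft_force: [2.3, 0.4, 1.4]
grip_width: 0.0
```

Request:
arm_command --rows "1 0 41 0 0 0 0; 1 0 41 0 0 0 0; 1 0 41 0 0 0 0; 1 0 41 0 0 0 0; 1 0 0 0 0 0 0"

```text
time_s: 11.52
position: [0.6083, -0.3758, 0.2061]
tool_rot: [[0.96, 0.279, -0.001], [0.279, -0.96, -0.0], [-0.001, -0.0, -1.0]]
ft_force: [1.1, -0.4, 0.0]
grip_width: 0.0001
```

```bash
python3 - <<'E'
from h import *
where();cheeks()
a=eyes.get_image("top")[160:280,290:410,::-1];cv2.imwrite("pics/t7.png",eyes.get_image("top")[:,:,::-1]);
a=cv2.resize(a,(600,600),interpolation=2)
cv2.imwrite("pics/m7.png",cv2.convertScaleAbs(a,alpha=1.4))
E
```

```text
t 11.5167 tcp in sampler mm [ -58.3 -246.9  206.1] world [ 0.6083 -0.3758  0.2061] yaw 16.2 F sampler [ 0.9 -0.7  0. ] w 0.0001
cheek px 10 handle line deg (mod 180) 6.2 ideal 16.5 dirs [-180    0]
```

View pics/m7.png

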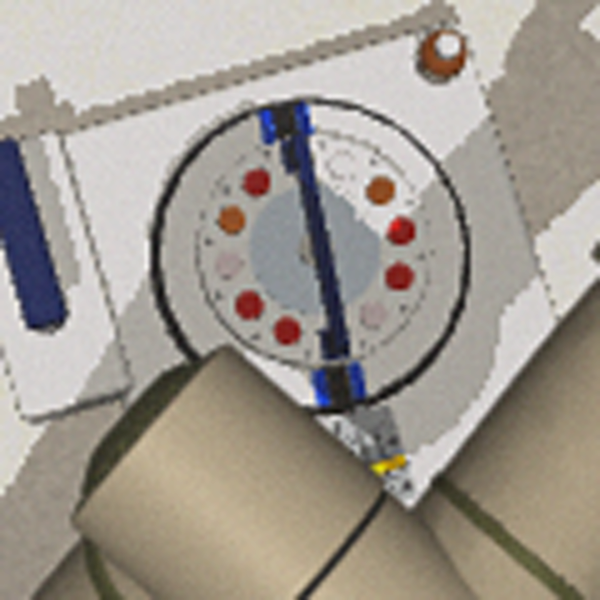

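```bash
python3 - <<'E'
from h import *
cr=lambda x,y:((x+.5)/5-.5+290,(y+.5)/5-.5+160)
im=cv2.imread("pics/t7.png")[:,:,::-1].astype(int);r,g,b=im[...,0],im[...,1],im[...,2]
def cen(box,m):
    v,u=np.nonzero(m);k=(u>=box[0])&(u<=box[2])&(v>=box[1])&(v<=box[3]);return u[k].mean(),v[k].mean(),k.sum()
m=(b>70)&(b-r>40)
ra=cen((341,180,354,190),m);fr=cen((351,231,365,243),m);print(ra,fr)
A=unproj("top",ra[:2],.09);B=unproj("top",fr[:2],.09)
print("slots",A,B,np.linalg.norm(A-B),"handle yaw",np.degrees(np.arctan2(*(A-B)[1::-1])), "mid",(A+B)/2)
A=unproj("top",cr(286,120),.09);B=unproj("top",cr(340,385),.09);print("hand",np.degrees(np.arctan2(*(A-B)[1::-1])),(A+B)/2,np.linalg.norm(A-B))
t=cen((360,247,378,258),(r-b>60)&(g-b>30));T=unproj("top",t[:2],.125);o=(A+B)/2
print("tab",t,T,"yaw",np.degrees(np.arctan2(*(o-T)[1::-1])),np.linalg.norm((o-T)[:2]))
L=[((480,60),(545,290),90),((60,132),(430,15),0)]
for p,q,k in L:
    d=unproj("top",cr(*p),.07)-unproj("top",cr(*q),.07); print("edge",(np.degrees(np.arctan2(d[1],d[0])))%180)
c0=lambda x,y:((x+.5)/4.8-.5+275,(y+.5)/4.8-.5+155)
for p,q in [((243,574),(640,460)),((640,460),(525,75)),((135,152),(475,50)),((418,421),(442,507)),((441,470),(370,268))]:
    d=unproj("top",c0(*p),.07)-unproj("top",c0(*q),.07); print("edge0",(np.degrees(np.arctan2(d[1],d[0])))%180)
T0=unproj("top",c0(441,470),.125);a=(unproj("top",c0(245,278),.09)+unproj("top",c0(501,256),.09))/2
print("tab0",T0,a,np.degrees(np.arctan2(*(a-T0)[1::-1])),np.linalg.norm((a-T0)[:2]))
E
```

```text
(np.float64(346.6666666666667), np.float64(184.0909090909091), np.int64(33)) (np.float64(357.1875), np.float64(236.4375), np.int64(32))
slots [ 0.68587447 -0.10538389  0.09      ] [ 0.50273669 -0.1409217   0.09      ] 0.18655396820922301 handle yaw 10.981738931320372 mid [ 0.59430558 -0.12315279  0.09      ]
hand 11.129441617867931 [ 0.59490477 -0.12409829  0.09      ] 0.18899545491599798
tab (np.float64(366.6875), np.float64(252.625), np.int64(16)) [ 0.44641453 -0.16912993  0.125     ] yaw 16.870625774837507 0.1551682895614751
edge 14.63534974848958
edge 108.14371065538111
edge0 106.10435601058806
edge0 15.495625555156664
edge0 107.2782153675758
edge0 15.181063981468984
edge0 18.973863017975106
tab0 [ 0.44675771 -0.16843631  0.125     ] [ 0.59367949 -0.12472252  0.09      ] 16.569374495253975 0.15328699379317712
```

The handle is at 11.0° against the sampler's ~16.4°, a 5.4° overshoot (the earlier cheek readings were biased by occlusion). I'll push the rear end back from the right. The contact offset is about 19.3 mm.

Request:
arm_command --rows "1 22.8 -41 0 0 0 0; 1 22.8 -41 0 0 0 0; 1 22.8 -41 0 0 0 0; 1 22.8 -41 0 0 0 0; 1 22.8 -40 0 0 0 0"

```text
time_s: 12.08
position: [0.654, -0.1616, 0.2102]
tool_rot: [[0.958, 0.286, 0.001], [0.286, -0.958, -0.0], [0.001, 0.0, -1.0]]
ft_force: [0.3, 0.2, -0.3]
grip_width: 0.0
```

Request:
arm_command --rows "1 0 0 0 0 0 0; 1 0 0 25 0 0 0; 1 0 0 25 0 0 0; 1 0 0 25 0 0 0; 1 0 0 0 0 0 0"

```text
time_s: 12.5
position: [0.652, -0.1629, 0.1298]
tool_rot: [[0.958, 0.286, -0.008], [0.286, -0.958, 0.004], [-0.006, -0.006, -1.0]]
ft_force: [0.0, -0.2, -0.5]
grip_width: 0.0
```

```bash
python3 - <<'E'
from h import *
where()
E
```

```text
t 12.5 tcp in sampler mm [ 44.  -55.1 129.8] world [ 0.652  -0.1629  0.1298] yaw 16.6 F sampler [-0.  -0.2 -0.5] w 0.0
```

Request:
arm_command --rows "1 12 -10 0 0 0 0; 1 0 -15 0 0 0 0; 1 0 -4 0 0 0 0; 1 0 0 0 0 0 0"

```text
time_s: 12.83
position: [0.6582, -0.132, 0.1363]
tool_rot: [[0.958, 0.287, 0.003], [0.287, -0.958, -0.001], [0.002, 0.002, -1.0]]
ft_force: [0.2, -0.3, -0.0]
grip_width: 0.0001
```

```bash
python3 - <<'E'
from h import *
where()
E
```

```text
t 12.8333 tcp in sampler mm [ 58.7 -27.3 136.3] world [ 0.6582 -0.132   0.1363] yaw 16.7 F sampler [ 0.2 -0.4 -0. ] w 0.0001
```

Request:
arm_command --rows "1 0 0 7 0 0 0; 1 0 -3 0 0 0 0; 1 0 -3 0 0 0 0; 1 0 -2 0 0 0 0; 1 0 0 0 0 0 0"

```text
time_s: 13.25
position: [0.6552, -0.1258, 0.1272]
tool_rot: [[0.959, 0.285, -0.0], [0.285, -0.959, -0.0], [-0.0, 0.0, -1.0]]
ft_force: [0.1, -2.0, -0.7]
grip_width: 0.0001
```

```bash
python3 - <<'E'
from h import *
where()
E
```

```text
t 13.25 tcp in sampler mm [ 57.6 -20.4 127.2] world [ 0.6552 -0.1258  0.1272] yaw 16.5 F sampler [-0.5 -1.9 -0.7] w 0.0001
```

Request:
arm_command --rows "1 0 12 0 0 0 0; 1 0 12 0 0 0 0; 1 0 0 -35 0 0 0; 1 0 0 -40 0 0 0; 1 0 41 0 0 0 0"

```text
time_s: 13.67
position: [0.6759, -0.1852, 0.2123]
tool_rot: [[0.957, 0.29, 0.013], [0.29, -0.957, -0.004], [0.011, 0.008, -1.0]]
ft_force: [1.0, 1.0, 1.0]
grip_width: 0.0004
```

Request:
arm_command --rows "1 -22 41 0 0 0 0; 1 -22 41 0 0 0 0; 1 -22 41 0 0 0 0; 1 -22 41 0 0 0 0; 1 -22 20 0 0 0 0"

```text
time_s: 14.08
position: [0.6235, -0.382, 0.201]
tool_rot: [[0.959, 0.282, -0.0], [0.282, -0.959, -0.0], [-0.0, 0.0, -1.0]]
ft_force: [0.6, 0.4, 0.3]
grip_width: 0.0
```

```bash
cat >> h.py <<'E'
def clear_angle(fn):
    rgb=eyes.get_image("top");cv2.imwrite(fn,rgb[:,:,::-1]);im=rgb.astype(int);r,g,b=im[...,0],im[...,1],im[...,2]
    p=np.load("pose.npy");o=np.array([p[0],p[1],0]);v,u=np.nonzero((b>70)&(b-r>40))
    W=np.array([unproj("top",q,.09)-o for q in zip(u,v)]);rr=np.hypot(W[:,0],W[:,1]);W=W[(rr>.082)&(rr<.108)]
    xs=(W@np.array([np.cos(p[2]),np.sin(p[2]),0]))
    A,B=W[xs>0].mean(0),W[xs<0].mean(0);d=A-B
    print("n",(xs>0).sum(),(xs<0).sum(),"handle yaw",np.degrees(np.arctan2(d[1],d[0])),"mid off mm",((A+B)/2*1e3).round(1),"len",np.linalg.norm(d))
    v,u=np.nonzero((r-b>60)&(g-b>30));W=np.array([unproj("top",q,.125)-o for q in zip(u,v)]);W=(W@R(-p[2]).T)*1e3 if 0 else (R(-p[2])@W.T).T*1e3
    k=(abs(W[:,0]+150)<35)&(abs(W[:,1])<30)
    if k.any(): print("tab top in sampler mm",W[k].mean(0).round(1),k.sum())
E
python3 - <<'E'
from h import *
where();clear_angle("pics/t8.png")
E
```

```text
t 14.0833 tcp in sampler mm [ -45.5 -257.1  201. ] world [ 0.6235 -0.382   0.201 ] yaw 16.4 F sampler [0.6 0.2 0.3] w 0.0
n 29 32 handle yaw 14.497217411565037 mid off mm [ 0.8 -1.9 90. ] len 0.18570754839381487Traceback (most recent call last):
  File "<stdin>", line 2, in <module>
  File "h.py", line 47, in clear_angle
    v,u=np.nonzero((r-b>60)&(g-b>30));W=np.array([unproj("top",q,.125)-o for q in zip(u,v)]);W=(W@R(-p[2]).T)*1e3 if 0 else (R(-p[2])@W.T).T*1e3
                                                  ~~~~~~^^^^^^^^^^^^^^
  File "h.py", line 10, in unproj
    m=eyes.camera_model(n);K=m["mtx"];V=m["view"]
ValueError: time passes only in moves, steps and waits
```

The handle is at 14.5°, within 2° of the bar line and inside the nose's draw-in range. Next is the tab: approach in front of it, then descend.

Request:
arm_command --rows "1 -23 -37 0 0 0 0; 1 -23 -37 0 0 0 0; 1 -23 -37 0 0 0 0; 1 -23 -37 0 0 0 0; 1 -23 -37 0 0 0 0"

```text
time_s: 14.55
position: [0.4672, -0.2381, 0.2021]
tool_rot: [[0.959, 0.284, 0.0], [0.284, -0.959, -0.0], [0.0, 0.0, -1.0]]
ft_force: [0.6, -0.5, 0.3]
grip_width: -0.0
```

Request:
arm_command --rows "1 -23 -37 0 0 0 0; 1 -23 -35 0 0 0 0; 1 0 0 20 0 0 0; 1 0 0 20 0 0 0; 1 0 0 0 0 0 0"

```text
time_s: 14.97
position: [0.4046, -0.1836, 0.1602]
tool_rot: [[0.959, 0.284, -0.003], [0.284, -0.959, 0.003], [-0.002, -0.003, -1.0]]
ft_force: [0.0, -0.5, -1.5]
grip_width: 0.0
```

```bash
python3 - <<'E'
from h import *
where()
E
```

```text
t 14.9667 tcp in sampler mm [-199.1   -4.7  160.2] world [ 0.4046 -0.1836  0.1602] yaw 16.5 F sampler [-0.1 -0.5 -1.5] w 0.0
```

Request:
arm_command --rows "1 0 -4 20 0 0 0; 1 0 0 20 0 0 0; 1 0 0 12 0 0 0; 1 0 0 0 0 0 0"

```text
time_s: 15.3
position: [0.4044, -0.1804, 0.109]
tool_rot: [[0.959, 0.284, -0.003], [0.284, -0.959, 0.002], [-0.002, -0.003, -1.0]]
ft_force: [-0.7, 0.8, -0.7]
grip_width: 0.0
```

Request:
arm_command --rows "1 8 0 0 0 0 0; 1 8 0 0 0 0 0; 1 4 0 0 0 0 0; 1 4 0 0 0 0 0; 1 0 0 0 0 0 0"

```text
time_s: 15.72
position: [0.4287, -0.1732, 0.1106]
tool_rot: [[0.958, 0.286, 0.001], [0.286, -0.958, -0.001], [0.001, 0.001, -1.0]]
ft_force: [-0.9, -0.1, 0.2]
grip_width: 0.0001
```

```bash
python3 - <<'E'
from h import *
where()
E
```

```text
t 15.7167 tcp in sampler mm [-173.1   -1.7  110.6] world [ 0.4287 -0.1732  0.1106] yaw 16.6 F sampler [-0.9  0.2  0.2] w 0.0001
```

Request:
arm_command --rows "1 3 0 0 0 0 0; 1 3 0 0 0 0 0; 1 0 0 0 0 0 0"

```text
time_s: 15.97
position: [0.4338, -0.1715, 0.1102]
tool_rot: [[0.959, 0.285, 0.0], [0.285, -0.959, -0.0], [0.0, 0.0, -1.0]]
ft_force: [-0.3, 0.2, 0.1]
grip_width: 0.0002
```

Request:
arm_command --rows "1 2 0 0 0 0 0; 1 2 0 0 0 0 0; 1 0 0 0 0 0 0"

```text
time_s: 16.22
position: [0.4375, -0.1704, 0.1101]
tool_rot: [[0.959, 0.285, 0.0], [0.285, -0.959, -0.0], [0.0, 0.0, -1.0]]
ft_force: [-0.6, 0.1, -0.3]
grip_width: 0.0004
```

```bash
sed -i 's/^    v,u=np.nonzero((r-b>60).*$/    return/;/k=(abs/d;/if k.any/d' h.py; python3 - <<'E'
from h import *
where()
b=np.hstack([cv2.resize(eyes.get_image("top")[170:280,300:410,::-1],(390,390),interpolation=2),cv2.resize(eyes.get_image("side")[190:280,260:350,::-1],(390,390),interpolation=2)])
cv2.imwrite("pics/m9.png",cv2.convertScaleAbs(b,alpha=1.5))
E
```

```text
t 16.2167 tcp in sampler mm [-163.8   -1.5  110.1] world [ 0.4375 -0.1704  0.1101] yaw 16.5 F sampler [-0.5  0.3 -0.3] w 0.0004
```

View pics/m9.png

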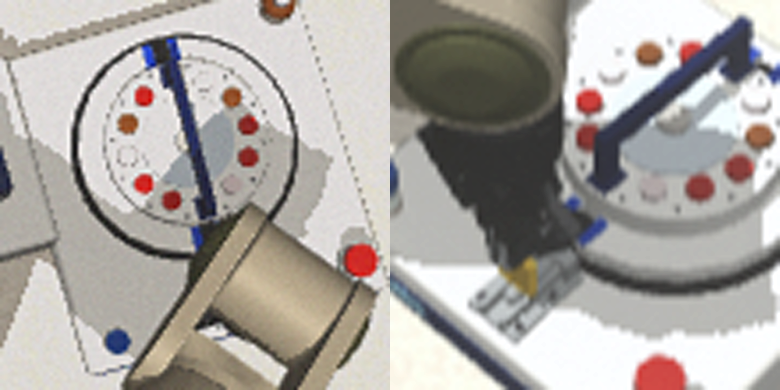

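```bash
python3 - <<'E'
from h import *
def yel(im):
    im=im.astype(int);r,g,b=im[...,0],im[...,1],im[...,2];m=(r-b>45)&(g-b>25)
    v,u=np.nonzero(m[235:270,275:310]);u+=275;v+=235;print(len(u),"u",u.min(),u.max(),"v",v.min(),v.max(),sorted(zip(v.tolist(),u.tolist()))[-8:])
yel(cv2.imread("pics/side0.png")[:,:,::-1]);yel(eyes.get_image("side"))
s=readout.observe()
for d in(-.02,-.01,0,.01,.017):
    print(d,[((project("side",s["position"]+s["tool_rot"]@[.011,k,d])[0]-[260,190]+.5)*4.33+[390,0]).round() for k in(-.012,.012)])
E
```

```text
36 u 285 293 v 246 257 [(253, 293), (254, 292), (254, 293), (255, 292), (255, 293), (256, 292), (256, 293), (257, 292)]
20 u 287 293 v 250 257 [(254, 293), (255, 289), (255, 292), (255, 293), (256, 290), (256, 292), (256, 293), (257, 292)]
-0.02 [array([510., 234.]), array([537., 256.])]
-0.01 [array([511., 243.]), array([538., 264.])]
0 [array([511., 252.]), array([538., 273.])]
0.01 [array([512., 260.]), array([538., 281.])]
0.017 [array([512., 266.]), array([539., 287.])]
```

The tab has not moved. The fingers are above it with no contact, and every observation agrees with tips about 17 mm above the reported TCP. I'll back off, then descend in small steps with force checks.

Request:
arm_command --rows "1 -15 0 0 0 0 0; 1 -15 0 0 0 0 0; 1 0 0 5 0 0 0; 1 0 0 4 0 0 0; 1 0 0 0 0 0 0"

```text
time_s: 16.78
position: [0.4086, -0.1788, 0.1004]
tool_rot: [[0.959, 0.284, -0.001], [0.284, -0.959, 0.001], [-0.0, -0.001, -1.0]]
ft_force: [-0.7, 0.1, -0.4]
grip_width: -0.0
```

Request:
arm_command --rows "1 0 0 4 0 0 0; 1 0 0 0 0 0 0"

```text
time_s: 16.95
position: [0.4088, -0.1787, 0.0965]
tool_rot: [[0.958, 0.285, -0.001], [0.285, -0.958, 0.001], [-0.0, -0.001, -1.0]]
ft_force: [-0.0, -0.2, -0.2]
grip_width: -0.0001
```

Request:
arm_command --rows "1 0 0 4 0 0 0; 1 0 0 0 0 0 0"

```text
time_s: 17.12
position: [0.4085, -0.1788, 0.0925]
tool_rot: [[0.959, 0.285, -0.001], [0.285, -0.959, 0.001], [-0.0, -0.001, -1.0]]
ft_force: [-0.0, -0.1, -0.7]
grip_width: 0.0
```

Request:
arm_command --rows "1 0 0 4 0 0 0; 1 0 0 0 0 0 0"

```text
time_s: 17.28
position: [0.4084, -0.1788, 0.0886]
tool_rot: [[0.959, 0.285, -0.001], [0.285, -0.959, 0.001], [-0.0, -0.001, -1.0]]
ft_force: [0.4, -0.0, -0.3]
grip_width: -0.0001
```

```bash
python3 - <<'E'
from h import *
where()
E
```

```text
t 17.2833 tcp in sampler mm [-194.1   -1.2   88.6] world [ 0.4084 -0.1788  0.0886] yaw 16.6 F sampler [ 0.4 -0.2 -0.3] w -0.0001
```

Request:
arm_command --rows "1 7 0 0 0 0 0; 1 7 0 0 0 0 0; 1 4 0 0 0 0 0; 1 2 0 0 0 0 0; 1 0 0 0 0 0 0"

```text
time_s: 17.7
position: [0.4282, -0.1731, 0.0891]
tool_rot: [[0.958, 0.285, 0.0], [0.285, -0.958, -0.0], [0.0, 0.0, -1.0]]
ft_force: [-0.2, -0.2, -0.2]
grip_width: -0.0001
```

Request:
arm_command --rows "1 2 0 0 0 0 0; 1 2 0 0 0 0 0; 1 2 0 0 0 0 0"

```text
time_s: 17.95
position: [0.4332, -0.1715, 0.0891]
tool_rot: [[0.959, 0.285, -0.001], [0.285, -0.959, 0.0], [-0.001, -0.0, -1.0]]
ft_force: [-2.9, -0.4, 1.5]
grip_width: -0.0001
```

Request:
arm_command --rows "1 1.5 0 0 0 0 0; 1 1.5 0 0 0 0 0"

```text
time_s: 18.12
position: [0.4361, -0.1706, 0.0891]
tool_rot: [[0.959, 0.285, -0.001], [0.285, -0.959, 0.0], [-0.001, -0.0, -1.0]]
ft_force: [-4.9, -0.4, 1.4]
grip_width: 0.0002
```

```bash
python3 - <<'E'
from h import *
where()
im=eyes.get_image("side").astype(int);r,g,b=im[...,0],im[...,1],im[...,2];m=(r-b>45)&(g-b>25)
v,u=np.nonzero(m[235:270,275:325]);print(len(u),u.min()+275,u.max()+275,v.min()+235,v.max()+235)
E
```

```text
t 18.1167 tcp in sampler mm [-165.2   -1.2   89.1] world [ 0.4361 -0.1706  0.0891] yaw 16.5 F sampler [-4.8  1.   1.4] w 0.0002
1 294 294 255 255
```

Request:
arm_command --rows "1 1.5 0 0 0 0 0; 1 1 0 0 0 0 0; 1 0 0 0 0 0 0"

```text
time_s: 18.42
position: [0.4389, -0.1699, 0.0891]
tool_rot: [[0.959, 0.285, 0.0], [0.285, -0.959, 0.0], [0.0, -0.0, -1.0]]
ft_force: [-0.5, 1.3, 0.2]
grip_width: 0.0002
```

Request:
arm_command --rows "1 1.5 0 0 0 0 0; 1 1 0 0 0 0 0; 1 0 0 0 0 0 0"

```text
time_s: 18.67
position: [0.4413, -0.1692, 0.0891]
tool_rot: [[0.959, 0.285, 0.0], [0.285, -0.959, 0.0], [0.0, -0.0, -1.0]]
ft_force: [-0.5, 1.5, -1.0]
grip_width: 0.0002
```

Request:
arm_command --rows "1 2 0 0 0 0 0; 1 2 0 0 0 0 0; 1 2 0 0 0 0 0"

```text
time_s: 18.92
position: [0.447, -0.1675, 0.0891]
tool_rot: [[0.959, 0.285, -0.0], [0.285, -0.959, 0.0], [-0.0, -0.0, -1.0]]
ft_force: [-2.7, -0.5, 0.0]
grip_width: 0.0001
```

Request:
arm_command --rows "1 2 0 0 0 0 0; 1 2 0 0 0 0 0; 1 1 0 0 0 0 0"

```text
time_s: 19.17
position: [0.4519, -0.166, 0.0891]
tool_rot: [[0.959, 0.285, -0.0], [0.285, -0.959, 0.0], [-0.0, -0.0, -1.0]]
ft_force: [-2.3, 0.7, 0.7]
grip_width: 0.0
```

```bash
python3 - <<'E'
from h import *
where()
E
```

```text
t 19.1667 tcp in sampler mm [-148.8   -1.3   89.1] world [ 0.4519 -0.166   0.0891] yaw 16.6 F sampler [-2.   1.4  0.7] w 0.0
```

Forces stay at 2–3 N, so the bar is sliding in. I'll go gently to its stop.

Request:
arm_command --rows "1 1 0 0 0 0 0; 1 1 0 0 0 0 0; 1 1 0 0 0 0 0"

```text
time_s: 19.42
position: [0.4534, -0.1655, 0.0891]
tool_rot: [[0.958, 0.285, -0.003], [0.285, -0.958, -0.001], [-0.003, -0.0, -1.0]]
ft_force: [-14.5, -5.3, 7.4]
grip_width: -0.0002
```

Request:
arm_command --rows "1 1 0 0 0 0 0; 1 1 0 0 0 0 0"

```text
time_s: 19.58
position: [0.4534, -0.1655, 0.0891]
tool_rot: [[0.958, 0.286, -0.008], [0.286, -0.958, -0.001], [-0.008, -0.001, -1.0]]
ft_force: [-24.6, -9.1, 11.0]
grip_width: -0.0002
```

Request:
arm_command --rows "1 1 0 0 0 0 0; 1 0.5 0 0 0 0 0"

```text
time_s: 19.75
position: [0.4534, -0.1654, 0.0892]
tool_rot: [[0.958, 0.286, -0.011], [0.286, -0.958, -0.002], [-0.011, -0.001, -1.0]]
ft_force: [-31.5, -12.6, 14.9]
grip_width: 0.0
```

```bash
python3 - <<'E'
from h import *
where()
E
```

```text
t 19.75 tcp in sampler mm [-147.2   -1.2   89.2] world [ 0.4534 -0.1654  0.0892] yaw 16.6 F sampler [-33.8  -3.2  14.9] w 0.0
```

Request:
arm_command --rows "1 -10 0 0 0 0 0; 1 -15 0 0 0 0 0; 1 0 0 -35 0 0 0; 1 0 0 -40 0 0 0; 1 0 0 -35 0 0 0"

```text
time_s: 20.17
position: [0.4342, -0.1717, 0.2013]
tool_rot: [[0.959, 0.284, 0.002], [0.284, -0.959, -0.001], [0.002, 0.001, -1.0]]
ft_force: [1.0, 0.4, -0.4]
grip_width: 0.0002
```

Request:
arm_command --rows "1 13 40 0 0 0 0; 1 13 40 0 0 0 0; 1 13 40 0 0 0 0; 1 13 40 0 0 0 0; 1 13 40 0 0 0 0"

```text
time_s: 20.58
position: [0.5535, -0.3449, 0.1993]
tool_rot: [[0.959, 0.285, 0.002], [0.285, -0.959, -0.001], [0.002, 0.001, -1.0]]
ft_force: [0.9, -0.4, 0.9]
grip_width: -0.0001
```

Request:
arm_command --rows "1 13 40 0 0 0 0; 1 13 40 0 0 0 0; 1 0 0 0 0 0 0"

```text
time_s: 20.83
position: [0.602, -0.4178, 0.195]
tool_rot: [[0.959, 0.282, 0.001], [0.282, -0.959, -0.001], [0.0, 0.001, -1.0]]
ft_force: [-1.4, 0.3, -2.6]
grip_width: -0.0007
```

```bash
python3 - <<'E'
from h import *
where();clear_angle("pics/t10.png")
s=eyes.get_image("side");cv2.imwrite("pics/s10.png",s[:,:,::-1])
E
python3 - <<'E'
from h import *
p=np.load("pose.npy");o=np.array([p[0],p[1],0])
def yc(f,box,cam):
    im=cv2.imread(f)[:,:,::-1].astype(int);r,g,b=im[...,0],im[...,1],im[...,2]
    w=np.clip(np.minimum(r,g)-b-10,0,None)*((r-g)<60);m=np.zeros_like(w);m[box[1]:box[3],box[0]:box[2]]=w[box[1]:box[3],box[0]:box[2]]
    v,u=np.nonzero(m>20);c=np.array([(u*m[v,u]).sum(),(v*m[v,u]).sum()])/m[v,u].sum();return c,len(u)
for f in("top0","t7","t10"):
    c,n=yc(f"pics/{f}.png",(355,236,378,260),"top");print(f,c,n,(R(-p[2])@(unproj("top",c,.12)-o)*1e3).round(1))
for f in("side0","s10"):
    c,n=yc(f"pics/{f}.png",(278,230,312,264),"side");print(f,c,n,(R(-p[2])@(unproj("side",c,.107)-o)*1e3).round(1))
a=cv2.imread("pics/t10.png")[165:275,295:405];b=cv2.imread("pics/s10.png")[180:290,250:360]
cv2.imwrite("pics/m10.png",cv2.convertScaleAbs(np.hstack([cv2.resize(i,(390,390),interpolation=2) for i in(a,b)]),alpha=1.4))
E
```

```text
t 20.8333 tcp in sampler mm [ -76.3 -285.4  195. ] world [ 0.602  -0.4178  0.195 ] yaw 16.4 F sampler [-1.3  0.7 -2.6] w -0.0007
n 27 10 handle yaw 20.060026816986856 mid off mm [ 4.1 -7.  90. ] len 0.1838003448677608
top0 [366.42209398 252.72877164] 21 [-155.    -2.4  120. ]
t7 [366.66297935 252.66371681] 17 [-155.    -3.2  120. ]
t10 [nan nan] 0 [nan nan nan]
side0 [289.46404239 249.85616957] 42 [-153.4    2.9  107. ]
s10 [294.41128506 244.68949772] 75 [-131.6    4.6  107. ]<stdin>:6: RuntimeWarning: invalid value encountered in divide
```

Request:
arm_command --rows "1 -40 -2 -3 0 0 0; 1 -40 -2 -3 0 0 0; 1 -40 -2 -3 0 0 0; 1 -40 -2 0 0 0 0; 1 -40 -2 0 0 0 0"

```text
time_s: 21.35
position: [0.403, -0.4577, 0.2095]
tool_rot: [[0.958, 0.286, 0.001], [0.286, -0.958, -0.002], [0.001, 0.002, -1.0]]
ft_force: [-0.2, -1.3, -0.5]
grip_width: 0.0001
```

Request:
arm_command --rows "1 -40 -2 0 0 0 0; 1 -40 -2 0 0 0 0; 1 -40 -2 0 0 0 0; 1 -40 -2 0 0 0 0; 1 0 0 0 0 0 0"

```text
time_s: 21.77
position: [0.2438, -0.4973, 0.2093]
tool_rot: [[0.96, 0.28, -0.001], [0.28, -0.96, -0.002], [-0.001, 0.002, -1.0]]
ft_force: [0.5, -1.1, 0.3]
grip_width: 0.0001
```

```bash
python3 - <<'E'
from h import *
where();clear_angle("pics/t11.png")
s=eyes.get_image("side");cv2.imwrite("pics/s11.png",s[:,:,::-1])
E
cat > y.py <<'E'
from h import *
p=np.load("pose.npy");o=np.array([p[0],p[1],0])
def mask(f,box):
    im=cv2.imread(f)[:,:,::-1].astype(int);r,g,b=im[...,0],im[...,1],im[...,2]
    m=np.zeros(r.shape,bool);sl=np.s_[box[1]:box[3],box[0]:box[2]]
    m[sl]=(b<.55*r)&(g>.6*r)&(r>50)&(r[...]>0) if 0 else ((b<.6*r)&(g>.62*r)&(r>50))[sl]
    v,u=np.nonzero(m);return u,v
for f in("top0","t7","t11"):
    u,v=mask(f"pics/{f}.png",(352,232,380,262));c=(u.mean(),v.mean());print(f,np.round(c,2),len(u),(R(-p[2])@(unproj("top",c,.12)-o)*1e3).round(1))
for f in("side0","s11"):
    u,v=mask(f"pics/{f}.png",(278,228,315,266));c=(u.mean(),v.mean());print(f,np.round(c,2),len(u),(u.min(),u.max(),v.min(),v.max()),(R(-p[2])@(unproj("side",c,.107)-o)*1e3).round(1))
E
python3 y.py
```

```text
t 21.7667 tcp in sampler mm [-442.3 -259.9  209.3] world [ 0.2438 -0.4973  0.2093] yaw 16.3 F sampler [ 0.1 -1.2  0.3] w 0.0001
n 32 29 handle yaw 15.576857893854484 mid off mm [ 0.4 -0.3 90. ] len 0.1857566898850209
top0 [366.13 252.87] 23 [-155.2   -1.3  120. ]
t7 [367.05 252.58] 19 [-155.1   -4.6  120. ]
t11 [364.13 245.87] 23 [-130.9   -1.7  120. ]
side0 [289.04 251.42] 72 (np.int64(285), np.int64(293), np.int64(246), np.int64(257)) [-1.579e+02  1.000e-01  1.070e+02]
s11 [294.9 245.7] 77 (np.int64(291), np.int64(299), np.int64(239), np.int64(252)) [-133.1    1.2  107. ]
```

```bash
python3 - <<'E'
from h import *
p=np.load("pose.npy");o=np.array([p[0],p[1],0]);w=lambda P:o+R(p[2])@np.array(P)/1e3
from scipy.ndimage import shift as sh
from scipy.optimize import minimize_scalar
for cam,f0,f1,box in(("top","top0","t11",(354,234,378,260)),("side","side0","s11",(278,232,308,264))):
    def soft(f):
        im=cv2.GaussianBlur(cv2.imread(f"pics/{f}.png").astype(np.float32),(0,0),.7);b,g,r=im[...,0],im[...,1],im[...,2]
        s=np.clip(1-b/np.minimum(r,g/.8+1)-.15,0,.5);return s[box[1]:box[3],box[0]:box[2]]
    A,B=soft(f0),soft(f1)
    d=lambda t:(project(cam,w((-157+t,0,110)))[0]-project(cam,w((-157,0,110)))[0])
    print(cam,"27mm shift px",d(27).round(2))
    best=min(((np.sum((sh(A,(d(t)[1]+e2,d(t)[0]+e),order=1)-B)**2),t,e,e2) for t in np.arange(18,32,.5) for e in(-.5,-.25,0,.25,.5) for e2 in(0,)))
    print(best, [(t,round(float(np.sum((sh(A,d(t)[::-1],order=1)-B)**2)),2)) for t in np.arange(20,31,1.)])
    def mpos(t): # centroid of model faces
        return project(cam,np.array([w((-157+t,0,z)) for z in(89,107,125)]))
    print("model tab centre at 0/27:",mpos(0)[1].round(2),mpos(27)[1].round(2),"top edge",mpos(0)[2].round(2),mpos(27)[2].round(2))
E
```

```text
top 27mm shift px [-2.34 -7.7 ]
(np.float32(0.025893953), np.float64(24.5), 0, 0) [(np.float64(20.0), 3.67), (np.float64(21.0), 2.89), (np.float64(22.0), 1.52), (np.float64(23.0), 0.57), (np.float64(24.0), 0.09), (np.float64(25.0), 0.1), (np.float64(26.0), 0.6), (np.float64(27.0), 1.56), (np.float64(28.0), 2.96), (np.float64(29.0), 3.77), (np.float64(30.0), 4.92)]
model tab centre at 0/27: [365.5 253.6] [363.16 245.92] top edge [366.09 253.46] [363.72 245.68]
side 27mm shift px [ 6.7  -5.99]
(np.float32(0.1424642), np.float64(26.0), -0.5, 0) [(np.float64(20.0), 3.6), (np.float64(21.0), 2.39), (np.float64(22.0), 1.43), (np.float64(23.0), 0.7), (np.float64(24.0), 0.27), (np.float64(25.0), 0.23), (np.float64(26.0), 0.56), (np.float64(27.0), 1.26), (np.float64(28.0), 2.23), (np.float64(29.0), 3.16), (np.float64(30.0), 4.26)]
model tab centre at 0/27: [289.29 251.24] [295.98 245.26] top edge [289.05 247.71] [295.82 241.7 ]
```

Registration in both views gives about 24.6 mm of bar travel, which is too close to the 24.5 mm limit. I'll repeat the push with the tool tilted so the fingertip leads and the gripper body stays back.

Request:
arm_command --rows "1 27 -28.5 0 0 0 0; 1 27 -28.5 0 0 0 0; 1 27 -28.5 0 0 0 0; 1 27 -28.5 0 0 0 0; 1 27 -28.5 0 0 0 0"

```text
time_s: 22.28
position: [0.3393, -0.3187, 0.2086]
tool_rot: [[0.958, 0.287, 0.001], [0.287, -0.958, -0.001], [0.001, 0.001, -1.0]]
ft_force: [0.8, -0.1, -0.1]
grip_width: -0.0003
```

Request:
arm_command --rows "1 27 -28.5 0 0 0 0; 1 27 -28.5 0 0 0 0; 1 27 -28.5 0 0 0 0; 1 27 -28.5 0 0 0 0; 1 0 0 0 0 0 0"

```text
time_s: 22.7
position: [0.411, -0.1748, 0.2088]
tool_rot: [[0.956, 0.293, 0.002], [0.293, -0.956, 0.001], [0.002, -0.0, -1.0]]
ft_force: [-0.6, 0.1, -0.5]
grip_width: -0.0001
```

Request:
arm_command --rows "1 0 0 0 0 5 0; 1 0 0 0 0 5 0; 1 0 0 0 0 0 0"

```text
time_s: 22.95
position: [0.4083, -0.1802, 0.2083]
tool_rot: [[0.943, 0.286, 0.17], [0.281, -0.958, 0.05], [0.177, 0.0, -0.984]]
ft_force: [0.1, 0.2, 0.3]
grip_width: -0.0002
```

```bash
python3 - <<'E'
from h import *
where();s=readout.observe();p=np.load("pose.npy");o=np.array([p[0],p[1],0])
t=o+R(p[2])@[-.185,0,0];t[2]=.090
print(s["tool_rot"].round(3),(s["tool_rot"].T@(t-s["position"])*1e3).round(1))
E
```

```text
t 22.95 tcp in sampler mm [-194.6   -2.6  208.3] world [ 0.4083 -0.1802  0.2083] yaw 16.6 F sampler [0.2 0.2 0.3] w -0.0002
[[ 0.943  0.286  0.17 ]
 [ 0.281 -0.958  0.05 ]
 [ 0.177  0.    -0.984]] [-11.5  -2.6 118.2]
```

Request:
arm_command --rows "1 -3.8 -2.6 39 0 0 0; 1 -3.8 0 39 0 0 0; 1 -2 0 20 0 0 0; 1 -1.9 0 20 0 0 0; 1 0 0 0 0 0 0"

```text
time_s: 23.37
position: [0.4162, -0.1748, 0.0872]
tool_rot: [[0.945, 0.286, 0.161], [0.281, -0.958, 0.053], [0.169, -0.005, -0.986]]
ft_force: [-1.2, 0.6, -0.2]
grip_width: -0.0006
```

Request:
arm_command --rows "1 14.8 0 2.6 0 0 0; 1 9.9 0 1.7 0 0 0; 1 4.9 0 0.9 0 0 0; 1 0 0 0 0 0 0"

```text
time_s: 23.7
position: [0.447, -0.1679, 0.0908]
tool_rot: [[0.943, 0.287, 0.168], [0.282, -0.958, 0.048], [0.174, 0.002, -0.985]]
ft_force: [-0.4, -1.0, -0.2]
grip_width: -0.0
```

```bash
python3 - <<'E'
from h import *
where()
E
```

```text
t 23.7 tcp in sampler mm [-154.    -1.8   90.8] world [ 0.447  -0.1679  0.0908] yaw 16.7 F sampler [-0.6 -0.8 -0.2] w -0.0
```

Request:
arm_command --rows "1 2 0 0.35 0 0 0; 1 2 0 0.35 0 0 0; 1 0 0 0 0 0 0"

```text
time_s: 23.95
position: [0.4498, -0.1671, 0.0902]
tool_rot: [[0.944, 0.285, 0.167], [0.28, -0.959, 0.049], [0.174, 0.0, -0.985]]
ft_force: [-0.6, 0.6, -0.7]
grip_width: 0.0
```

Request:
arm_command --rows "1 1 0 0.2 0 0 0; 1 1 0 0.2 0 0 0; 1 0 0 0 0 0 0"

```text
time_s: 24.2
position: [0.4517, -0.1665, 0.0899]
tool_rot: [[0.944, 0.285, 0.166], [0.28, -0.959, 0.049], [0.174, 0.0, -0.985]]
ft_force: [-0.4, 0.1, 0.8]
grip_width: -0.0
```

Request:
arm_command --rows "1 1 0 0.2 0 0 0; 1 1 0 0.2 0 0 0; 1 0 0 0 0 0 0"

```text
time_s: 24.45
position: [0.4538, -0.1659, 0.0899]
tool_rot: [[0.944, 0.285, 0.167], [0.28, -0.959, 0.049], [0.174, 0.0, -0.985]]
ft_force: [0.4, 1.0, -0.3]
grip_width: 0.0003
```

```bash
python3 - <<'E'
from h import *
where()
E
```

```text
t 24.45 tcp in sampler mm [-146.9   -1.7   89.9] world [ 0.4538 -0.1659  0.0899] yaw 16.5 F sampler [ 0.6  0.8 -0.3] w 0.0003
```

Request:
arm_command --rows "1 1 0 0.2 0 0 0; 1 1 0 0.2 0 0 0"

```text
time_s: 24.62
position: [0.4557, -0.1653, 0.0898]
tool_rot: [[0.944, 0.285, 0.166], [0.28, -0.959, 0.049], [0.174, -0.0, -0.985]]
ft_force: [-0.0, -0.4, -0.2]
grip_width: -0.0
```

Request:
arm_command --rows "1 1 0 0.2 0 0 0; 1 1 0 0.2 0 0 0"

```text
time_s: 24.78
position: [0.4572, -0.1647, 0.0897]
tool_rot: [[0.944, 0.285, 0.165], [0.281, -0.958, 0.049], [0.173, -0.0, -0.985]]
ft_force: [-8.2, -3.8, 3.5]
grip_width: -0.0007
```

Request:
arm_command --rows "1 1 0 0.2 0 0 0; 1 1 0 0.2 0 0 0"

```text
time_s: 24.95
position: [0.4575, -0.1646, 0.0895]
tool_rot: [[0.944, 0.286, 0.162], [0.282, -0.958, 0.048], [0.169, -0.0, -0.986]]
ft_force: [-21.3, -9.2, 11.9]
grip_width: -0.0002
```

```bash
python3 - <<'E'
from h import *
where()
E
```

```text
t 24.95 tcp in sampler mm [-143.    -1.5   89.5] world [ 0.4575 -0.1646  0.0895] yaw 16.6 F sampler [-23.   -2.8  11.9] w -0.0002
```

With 10° of tilt, the force goes from 0 to 23 N within 1 mm and the bar does not slide further, so it is against its hard stop. I'll retreat and recheck.

Request:
arm_command --rows "1 -9.8 0 -1.7 0 0 0; 1 -24 0 -5 0 0 0; 1 0 0 -40 0 0 0; 1 0 0 -40 0 0 0; 1 0 0 -30 0 0 0"

```text
time_s: 25.37
position: [0.4077, -0.1796, 0.2013]
tool_rot: [[0.944, 0.284, 0.168], [0.28, -0.959, 0.048], [0.175, 0.001, -0.985]]
ft_force: [-0.4, -0.4, 1.2]
grip_width: -0.0003
```

Request:
arm_command --rows "1 -27 28 0 0 -5 0; 1 -27 28 0 0 -5 0; 1 -27 28 0 0 0 0; 1 -27 28 0 0 0 0; 1 -27 28 0 0 0 0"

```text
time_s: 25.78
position: [0.3183, -0.3532, 0.1917]
tool_rot: [[0.958, 0.286, 0.0], [0.286, -0.958, 0.0], [0.0, 0.0, -1.0]]
ft_force: [0.8, -0.2, 0.2]
grip_width: 0.0004
```

Request:
arm_command --rows "1 -27 28 0 0 0 0; 1 -27 28 0 0 0 0; 1 -27 28 0 0 0 0; 1 -20 28 0 0 0 0; 1 0 0 0 0 0 0"

```text
time_s: 26.2
position: [0.2515, -0.4929, 0.1909]
tool_rot: [[0.96, 0.281, -0.0], [0.281, -0.96, -0.001], [-0.001, 0.001, -1.0]]
ft_force: [-0.2, 1.0, -0.1]
grip_width: -0.0001
```

```bash
python3 - <<'E'
from h import *
where();clear_angle("pics/t12.png")
s=eyes.get_image("side");cv2.imwrite("pics/s12.png",s[:,:,::-1])
E
sed -i 's/"t11"/"t11","t12"/;s/"s11"/"s11","s12"/' y.py; python3 y.py
python3 - <<'E'
import cv2,numpy as np
# moved-object check: initial vs final positions of the saturated-colour markers on deck/bench (side+top)
for a,b in(("top0","t12"),("side0","s12")):
    A,B=[cv2.cvtColor(cv2.imread(f"pics/{f}.png"),cv2.COLOR_BGR2HSV) for f in(a,b)]
    for n,box in (dict(vial=(326,258,340,274),cup=(392,234,412,252),reag=(370,162,386,180),rack=(438,235,498,275),wash=(438,192,464,216)) if a=="top0" else dict(vial=(250,224,266,242),cup=(312,268,332,292),reag=(372,214,390,234),wash=(385,295,420,340))).items():
        r=[]
        for H in(A,B):
            s=H[box[1]:box[3],box[0]:box[2]];v,u=np.nonzero((s[...,1]>120)&(s[...,2]>45));r.append((round(u.mean()+box[0],1),round(v.mean()+box[1],1)) if len(u) else None)
        print(a,n,r)
E
```

```text
t 26.2 tcp in sampler mm [-433.6 -257.9  190.9] world [ 0.2515 -0.4929  0.1909] yaw 16.3 F sampler [ 0.1  1.  -0.1] w -0.0001
n 32 30 handle yaw 15.759174863174138 mid off mm [ 0.5 -0.6 90. ] len 0.1857098329009108
top0 [366.13 252.87] 23 [-155.2   -1.3  120. ]
t7 [367.05 252.58] 19 [-155.1   -4.6  120. ]
t11 [364.13 245.87] 23 [-130.9   -1.7  120. ]
t12 [364.13 245.87] 23 [-130.9   -1.7  120. ]
side0 [289.04 251.42] 72 (np.int64(285), np.int64(293), np.int64(246), np.int64(257)) [-1.579e+02  1.000e-01  1.070e+02]
s11 [294.9 245.7] 77 (np.int64(291), np.int64(299), np.int64(239), np.int64(252)) [-133.1    1.2  107. ]
s12 [294.9 245.7] 77 (np.int64(291), np.int64(299), np.int64(239), np.int64(252)) [-133.1    1.2  107. ]
top0 vial [(np.float64(332.8), np.float64(265.9)), (np.float64(332.8), np.float64(266.0))]
top0 cup [(np.float64(401.4), np.float64(243.0)), (np.float64(401.3), np.float64(243.0))]
top0 reag [(np.float64(377.7), np.float64(171.4)), (np.float64(377.7), np.float64(171.4))]
top0 rack [(np.float64(467.9), np.float64(256.3)), (np.float64(468.0), np.float64(256.6))]
top0 wash [(np.float64(455.6), np.float64(202.5)), (np.float64(455.6), np.float64(202.5))]
side0 vial [(np.float64(257.1), np.float64(229.1)), (np.float64(256.9), np.float64(229.4))]
side0 cup [(np.float64(321.9), np.float64(278.0)), (np.float64(321.9), np.float64(278.0))]
side0 reag [(np.float64(380.1), np.float64(222.3)), (np.float64(380.1), np.float64(222.3))]
side0 wash [(np.float64(408.5), np.float64(306.0)), (np.float64(408.5), np.float64(306.0))]
```

The bar did not move on the second push, the tray is in line and nothing else has moved. I'm handing the job in.

```bash
python3 -c "
from rig import env
print(env.close_job())"
```

```text
the job is handed in; nothing more can be done
None
```

I turned the tray until a slot faced the lock bar and pushed the bar in until it stopped. I handed the job in at about 26 s of the 48 s allowed, with the arm clear of everything. One check on the bar's travel is borderline.

**What went wrong on the way**
- The first sweep passed over the handle. The fingertips turned out to be roughly 17 mm above the reported TCP, not 17 mm ahead of it, so I worked lower from there.
- I overshot the slot by about 5° and pushed the handle back from the other side.
- The first try at the tab also passed over it. The second pushed the bar in, at 2–5 N until the stop.

**Last checks**
- **Bar against its stop:** two pushes, one upright to 34 N and one tilted 10° to 23 N, both met a rigid stop. The camera view of the tab was identical before and after the second push.
- **Tray alignment:** the handle is at 15.7° and the sampler axis at about 16.5°, so it is about 0.015 rad off, against the 0.06 rad limit.
- **Other objects:** the vial, cup, reagent bottle, rack and wash bottle moved less than half a pixel. I did not measure the tip box or the dishes.

**Disagreement:** both cameras put the bar's travel at about 24.5 mm, give or take 1–2 mm. That is right at the 24.5 mm limit and short of the nominal 27 mm. I trusted the repeated hard stop over the pixel measurement.

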